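Slide a lamp foot into the hold-down fixture and hook its sprung bail

TASK

Slide the square brass lamp foot flat along the bench, between the curing candle-cup block and the strapped column without touching either, and press it home against both fences of the steel fixture. Then swing the fixture's sprung bail down in front of the foot by its wooden handle, shift it sideways under the keeper hook and let go, so that the hook holds it shut. Never lift the foot off the bench, and leave the tape roll, spray can and screwdriver where they are.

Things in the scene. Friction and masses are not known exactly. Their poses are not given: they have to be found in the camera images.
- foot_center (a point): Loose brass lamp foot, 0.55 to 0.95 kg, takes 3 to 7 N to slide. Square plinth 120 x 120 mm with upright sides, 30 mm high (top 8 mm set in by 4 mm), on it a low cone of radius 50 mm rising to 46 mm with a small hole: too wide and sloping to grip. Point: the plinth's centre, 15 mm above the bench; x and y square to its sides, z up. All four sides are alike.
- fixture: Steel hold-down fixture screwed to the bench. Origin: on the bench where the centre of a seated foot belongs, its sides then parallel to x and y. The foot enters from the -x side, moving along +x, to stop at the rear fence and the side fence; the +y side is open. Behind the rear fence, at x = 85 mm, stand two pivot brackets 81 mm high, at y = +95 and -128 mm.
- rear_fence (a point): Bottom middle of the rear fence's inner face, at x = +60, y = 0 mm of the fixture. The fence is 130 mm long along y, 26 mm high. Axes as the fixture's.
- side_fence (a point): Bottom of the side fence's inner face, at x = 0, y = -60 mm of the fixture. The face runs from x = -45 to +60 mm, 26 mm high, with a lead-in flared outward by 6 mm as far as x = -64 mm. Axes as the fixture's.
- fixture_hinge (a point): Fixed point on the bail's pivot rod: 70 mm above the bench, at x = +85, y = 0 mm of the fixture; the rod runs along the fixture's y axis. Axes as the fixture's.
- bail (a joint): Swing of the bail, a U of 8 mm steel rod, about the pivot rod (rad). 1.85: open, leaning back, held by its torsion springs; 0: shut, arms level 70 mm above the bench and cross bar down in front of the foot; firm bottom stop at -0.06, which can be felt. The springs need about 3 N at the handle when open, 8 N when shut, and throw the bail open if it is let go unlatched.
- bail_bar (a point): Middle of the bail's cross bar, 8 mm thick. Shut, it lies 26 mm above the bench at x = -69 mm of the fixture, across the way in, 5 mm clear of a seated foot; it does not get down if the foot stands out further. The bar is 162 mm long along the fixture's y axis. Axes turn with the bail.
- bail_slide (a joint): Sideways shift of the whole bail along its pivot rod (m): 0 to 0.024, growing towards the fixture's -y (towards the keeper). Slides with 1 to 2 N of rubbing and stays where it is left.
- bail_handle (a point): Middle of the bail's handle, a wooden sleeve 16 mm thick, 60 mm long along the fixture's y axis, to be gripped. It moves on a circle of 154 mm about the hinge: shut at x = -69, z = 70 mm of the fixture, open at x = +127, z = 218 mm; y = +120 mm at bail_slide 0. The nearest arm of the bail is 42 mm from the point. Free bench below. Its axes turn with the bail.
- keeper (a point): Underside of the keeper's finger, an inverted hook 24 mm wide at x = -45, y = -108, z = 74 mm of the fixture, open to +y, on a post at y = -123 mm. Its nose (y = -96 to -100) hangs 4.5 mm lower. The bail's arm (y = -84 mm at bail_slide 0) is pressed below the nose (bail under about -0.045), shifted beneath the finger (bail_slide over 0.021) and let up behind the nose to bail near 0.
- glue_block: Obstacle, fixed: pale wooden block 100 (x) x 90 (y) x 22 mm carrying a brass candle cup with a glass drip pan of radius 40 mm, 74 mm high in all, its glue curing. Origin: centre of its underside.
- column_cradle: Obstacle, fixed: brass column 240 mm long (along x) strapped in two wooden saddles, 70 mm wide (y) and 67 mm high in all. Origin: on the bench under its centre.
- tape_roll: Bystander, loose: roll of packing tape lying flat, 104 mm across, 48 mm high. Origin: centre of its underside.
- spray_can: Bystander, loose: grey spray can standing up, 58 mm thick, 160 mm high. Origin: centre of its underside.
- screwdriver: Bystander, loose: black-handled screwdriver lying on the bench, about 200 mm long along its x axis. Origin: on the bench under it.
Mind the look-alikes: they are no part of the job. Leave any black, orange or purple look-alike of the part that bears foot_center alone.

How it is judged:
By the outcome, as a careful person would: the job done as asked, in the order asked, and still so for the second after the job is handed in, with the robot touching nothing.
It also fails if it takes over 72 s, if anything falls off the work surface, if the arm or the gripper's body presses on something with over 40 N, if the wrist force passes 120 N, or if a joint passes its speed limit or range.

ROBOT

A 6-joint arm with a two-finger parallel gripper is mounted at the origin on the work surface. World frame = base frame: x ahead of the robot, y to its left, z up, the work surface at z = 0. Lengths are in mm, angles in degrees, forces in N, time in s.
With the tool pointing down it reaches from about 350 to 850 mm from the base axis. Payload 8.1 kg.
Tool frame: the origin (TCP) lies on the centre line of the jaws, within the pads' length; the fingertips stand 8 mm ahead of it and the grasp point (between the pads) lies 11 mm behind it; x points along the fingers, z is the direction in which the jaws open and shut, and the axes are right-handed (so a half turn about x gives the same grasp; the last joint's range is limited). The gripper opens to 85 mm and grips with 20 to 120 N. Pads are 22 mm wide; open, the fingers measure 114 mm over their backs; the gripper's body (76 mm by 85 mm) begins 54 mm behind the grasp point. The pads swing forward as they close: fully open they stand 13 mm farther back than shut.
Start: joints at [-81.326, 7.471, 85.268, -0, 87.261, -4.893], TCP at [140.776, -583.256, 239.292] pointing down, gripper open.
Joint ranges: [-169.43, 169.43], [-51.17, 129.36], [1.28, 143.12], [-76.62, 256.62], [0, 156.53], [-152.29, 152.29]. Speed limits (degrees/s): [136.94, 136.94, 159.86, 180, 180, 180].

INTERFACE

Orientations are given as [roll, pitch, yaw] about the fixed x, y, z axes, in that order (R = Rz(yaw) Ry(pitch) Rx(roll)).
In Python, from bench import r, vision, order gives the robot as it stands. The module is installed in compiled form; this text tells all that it offers.
- The arm moves only by the shell command python3 -m jog 'ROWS' [FORCE]. ROWS is JSON, a list of rows, each a list of 3 entries, a list of its own where there are three numbers: the shift along the world's x, y, z in m, then the turn, a rotation vector about the world's x, y, z in rad, then the opening, from -1 (shut) to 1 (fully open). A call has 1 to 5 rows; each row is the pose to reach, as a shift and turn from the pose commanded when the call began; what a row does not reach only later rows make up. A row lasts 1/12 s, in which the tool goes at most 41.7 mm and 7.16 degrees, less where a joint would pass 70% of its speed; a pose out of reach is approached as far as the arm can. A call with a gripper value outside its range is refused whole. The fingers move at their own pace and stop on an object; FORCE is the grip in N (left out, the last holds). Time passes only in rows, so rows that repeat a pose let the fingers close. It gives the time, the measured TCP pose, the force and the opening at its end, in the units of the state.
- r.sense(): the state, without advancing time (a new reading comes with each control period).
- vision.snapshot(name): name is "scene" or "top" or "wrist"; returns the picture (420x560x3 uint8, red, green, blue); there is no depth.
- vision.camera_model(name): a dict with "fov_y" (degrees; the focal length in pixels is half the picture's height over the tangent of half this angle, whatever the lens; pixels are square), "cx", "cy" (the principal point, pixels), "world_to_cam" (4x4, takes a point from world to camera coordinates). Camera axes: x right, y down, z forward; pixel columns grow to the right and rows downward; lengths in mm; the calibration is good to about 2 mm. A picture is of the moment at which its call begins: read the wrist's pose just before it. camera_model takes no time and is no camera call; for the wrist camera it gives the pose at the moment of the call.
- order.hand_in(): hands the job in, once; it reports no verdict.
The state is a dict: "time": time; "joint_pos": joint angles; "qd": joint speeds; "joint_efforts": joint torques, N m; "tool_pos": TCP position; "tcp_rot": TCP orientation; "ft_force": force on the tool from outside, world axes, zero at the start; "wrist_torque": the same for the moment, N m; "finger_gap": finger opening in mm.
Only numpy, scipy, OpenCV 4.12 (cv2) and the standard library are available. Lean on these libraries where they do the work, as an engineer would, in place of code of your own. Each camera call takes 0.05 s, during which the arm holds its last target.

## Working session

There is one attempt and no reset: what is moved stays moved. The work goes in short steps, Python scripts to look and compute and a shell command to move; the robot and the scene stay as the last step left them, time stands still between calls to the robot, and variables do not carry over. Pictures are saved under pics/ and viewed, and the job is handed in when it is done.

```bash
mkdir -p pics; python3 - <<'E'
from bench import r,vision,order
import cv2
print(r.sense())
for n in ["scene","top","wrist"]:
    m=vision.camera_model(n); print(n,m)
    im=vision.snapshot(n); cv2.imwrite(f"pics/a_{n}.png",im[:,:,::-1])
E
```

```text
{'time': 0.0, 'joint_pos': array([-8.13268462e+01,  7.51527898e+00,  8.53291218e+01,  1.77306462e-03,
        8.72617392e+01, -4.89456826e+00]), 'qd': array([-0.00903627,  0.03346199,  0.12554843,  0.01312972, -0.00531459,
       -0.0063975 ]), 'joint_efforts': array([ 7.40130508e-04, -5.69405365e+01, -5.00544262e+01, -9.44805424e-05,
        1.48853171e-02,  5.93620598e-06]), 'tool_pos': array([ 140.69310475, -582.72265756,  238.24414872]), 'tcp_rot': array([174.14957481,  89.89384528,  97.71721049]), 'ft_force': array([-0.49751155, -0.42883818,  0.06435515]), 'wrist_torque': array([-0.02046058,  0.03778596, -0.04501683]), 'finger_gap': 85.51358852027242}
scene {'fov_y': 46.8833608395605, 'cx': 275.62788134647593, 'cy': 205.8598262920862, 'world_to_cam': array([[-2.89988315e-01,  9.56989421e-01,  8.83320480e-03,
         1.38417560e+02],
       [ 6.91693429e-01,  2.15958895e-01, -6.89145816e-01,
        -2.93757038e+02],
       [-6.61412865e-01, -1.93734365e-01, -7.24568850e-01,
         2.03844411e+03],
       [ 0.00000000e+00,  0.00000000e+00,  0.00000000e+00,
         1.00000000e
[... 193 characters left out ...]
       [-9.95160169e-01,  2.88948376e-02, -9.39219112e-02,
         5.16309753e+02],
       [ 9.35463862e-02, -1.40875506e-02, -9.95515251e-01,
         1.08734426e+03],
       [ 0.00000000e+00,  0.00000000e+00,  0.00000000e+00,
         1.00000000e+00]])}
wrist {'fov_y': 63.55558836663953, 'cx': 280.0698633468487, 'cy': 205.32122023513256, 'world_to_cam': array([[ 2.34242613e-01, -9.72176752e-01, -1.66197438e-03,
        -5.99505204e+02],
       [-9.26228269e-01, -2.23690194e-01,  3.03420320e-01,
        -3.98162919e+01],
       [-2.95349948e-01, -6.95346008e-02, -9.52855365e-01,
         3.78740225e+02],
       [ 0.00000000e+00,  0.00000000e+00,  0.00000000e+00,
         1.00000000e+00]])}
```

View pics/a_scene.png

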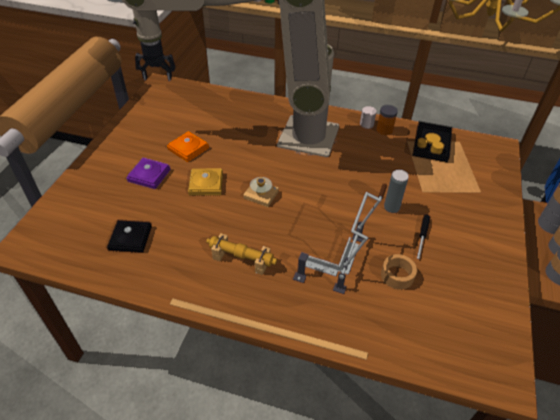

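View pics/a_top.png

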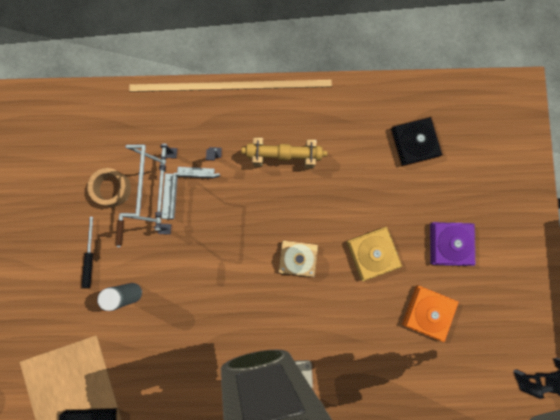

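View pics/a_wrist.png

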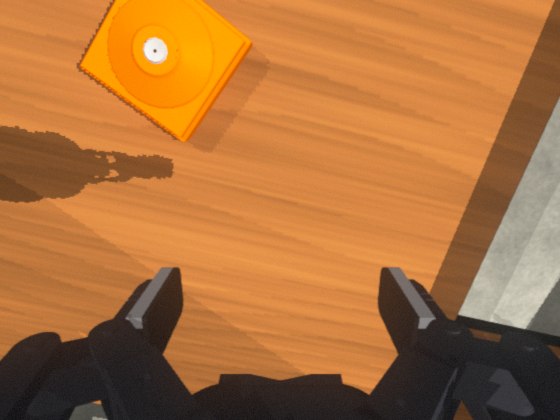

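```bash
python3 - <<'E'
import cv2
im=cv2.imread("pics/a_top.png")
cv2.imwrite("pics/b_fix.png",cv2.resize(im[130:250,70:240],None,fx=4.6,fy=4.6,interpolation=cv2.INTER_CUBIC))
cv2.imwrite("pics/b_foot.png",cv2.resize(im[120:300,230:420],None,fx=3.3,fy=3.3,interpolation=cv2.INTER_CUBIC))
E
```

```text
(no output)
```

View pics/b_fix.png

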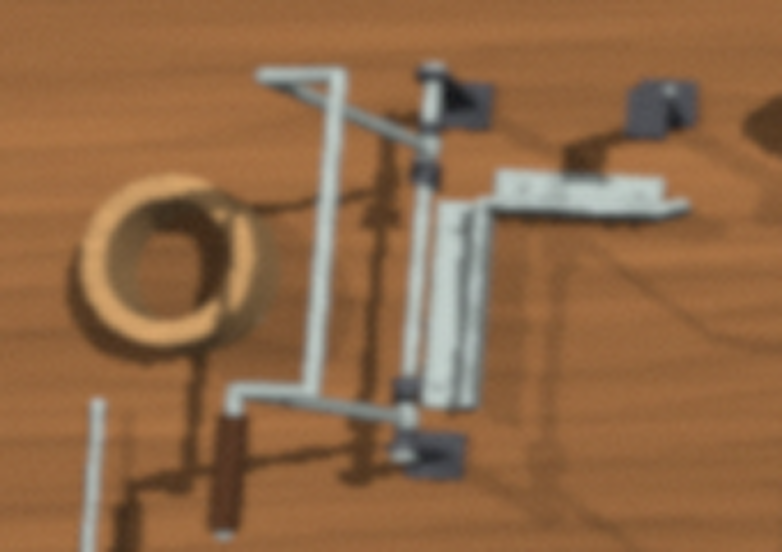

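View pics/b_foot.png

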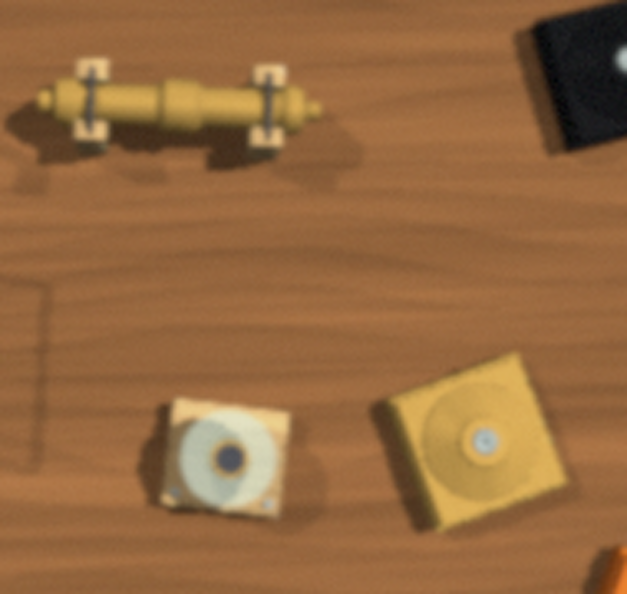

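```bash
cat > h.py <<'E'
import numpy as np, cv2
from bench import r,vision,order
def K(m):
    f=210/np.tan(np.radians(m['fov_y']/2)); return f,m['cx'],m['cy']
def ray(m,u,v,z):
    f,cx,cy=K(m); T=np.array(m['world_to_cam']); R=T[:3,:3]; t=T[:3,3]
    c=-R.T@t; d=R.T@np.array([(u-cx)/f,(v-cy)/f,1]); s=(z-c[2])/d[2]; return c+s*d
def proj(m,P):
    f,cx,cy=K(m); T=np.array(m['world_to_cam']); p=T[:3,:3]@np.array(P,float)+T[:3,3]
    return np.array([f*p[0]/p[2]+cx, f*p[1]/p[2]+cy])
def fix2w(o,th,p):
    c,s=np.cos(th),np.sin(th); return np.array([o[0]+c*p[0]-s*p[1],o[1]+s*p[0]+c*p[1],p[2]])
E
python3 - <<'E'
from h import *
m=vision.camera_model("top")
F=lambda x,y,z:(ray(m,70+x/4.6,130+y/4.6,z)).round(1)
print("rear inner top",F(491,205,26),F(480,405,26))
print("side inner",F(500,212,26),F(660,212,26),F(500,212,0))
print("rod ends z70",F(432,70,70),F(402,450,70))
print("brackets top z81",F(432,72,81),F(402,445,81), F(470,105,5),F(440,455,5))
print("keeper",F(662,100,81),)
print("tape",F(167,262,48))
print("handle",F(229,475,218))
G=lambda x,y,z:(ray(m,230+x/3.3,120+y/3.3,z)).round(1)
print("foot c",G(485,441,46), "corners", [G(x,y,30) for x,y in [(389,402),(518,352),(568,482),(440,528)]])
print("glue corners z22",[G(x,y,22) for x,y in [(173,399),(291,412),(278,518),(163,505)]])
print("pan z~70",[G(x,y,70) for x,y in [(180,458),(280,458),(230,408),(230,510)]])
print("col",[G(x,y,20) for x,y in [(75,58),(110,58),(108,145),(75,145),(250,148),(285,148),(287,66),(253,66)]],G(38,98,40),G(322,110,40))
E
```

```text
rear inner top [638.1 257.9  26. ] [514.  265.3  26. ]
side inner [633.5 252.3  26. ] [630.8 153.6  26. ] [638.7 258.5   0. ]
rod ends z70 [712.  281.9  70. ] [484.8 300.1  70. ]
brackets top z81 [707.6 278.8  81. ] [487.  296.8  81. ] [707.  275.8   5. ] [485.5 295.5   5. ]
keeper [687.  143.2  81. ]
tape [604.1 447.6  48. ]
handle [464.6 343.5 218. ]
foot c [ 397.4 -296.1   46. ] corners [array([ 432.6, -220.3,   30. ]), array([ 471.9, -332.6,   30. ]), array([ 360.6, -368.9,   30. ]), array([ 325.5, -258.4,   30. ])]
glue corners z22 [array([440.8, -37.1,  22. ]), array([ 426.7, -137.6,   22. ]), array([ 337.5, -123. ,   22. ]), array([351.4, -25.8,  22. ])]
pan z~70 [array([391.5, -40.1,  70. ]), array([ 389. , -121.6,   70. ]), array([430.8, -82.3,  70. ]), array([348.3, -79.4,  70. ])]
col [array([741.8,  39.5,  20. ]), array([741. ,   8.8,  20. ]), array([663.4,  12.6,  20. ]), array([664.2,  41.3,  20. ]), array([ 657.4, -111.1,   20. ]), array([ 656.5, -141.7,   20. ]), array([ 729.6, -146.3,   20. ]), array([ 730.4, -116.4,   20. ])] [701.6  71.1  40. ] [ 684.4 -172.5   40. ]
```

```bash
cat >> h.py <<'E'
from scipy.spatial.transform import Rotation as Ro
def st():
    s=r.sense(); R=Ro.from_euler('xyz',s['tcp_rot'],degrees=True).as_matrix()
    print('t',round(s['time'],2),'pos',s['tool_pos'].round(1),'x',R[:,0].round(3),'z',R[:,2].round(3),'jaw yaw',round(float(np.degrees(np.arctan2(R[1,2],R[0,2]))),1),'F',s['ft_force'].round(1),'gap',round(float(s['finger_gap']),1),'j',s['joint_pos'].round(0))
    return s,R
E
python3 -c "
from h import *
st()
m=vision.camera_model('top')
for p,z in [((112,298),160),((88,287),15),((91,218),5),((453,244),30),((431,313),30)]: print(p,ray(m,*p,z).round())
"
```

```text
t 0.15 pos [ 140.7 -582.8  238.5] x [-0.     0.001 -1.   ] z [ 0.235 -0.972 -0.001] jaw yaw -76.4 F [-0.8 -0.9  0.2] gap 85.4 j [-81.   8.  85.  -0.  87.  -5.]
(112, 298) [311. 384. 160.]
(88, 287) [329. 509.  15.]
(91, 218) [523. 508.   5.]
(453, 244) [ 418. -516.   30.]
(431, 313) [ 230. -441.   30.]
```

```bash
python3 -m jog '[[[0.088,0.13,0],[0,0,0.052],1],[[0.088,0.13,0],[0,0,0.105],1],[[0.088,0.13,0],[0,0,0.105],1],[[0.088,0.13,0],[0,0,0.105],1],[[0.088,0.13,0],[0,0,0.105],1]]'; python3 -c "
from h import *
st()"
```

```text
time: 0.57
tool_pos: [231.6, -449.0, 239.0]
tcp_rot: [132.6, 89.9, 62.3]
ft_force: [0.2, 0.6, -0.5]
finger_gap: 85.2
t 0.57 pos [ 231.6 -449.   239. ] x [ 0.001  0.002 -1.   ] z [ 0.339 -0.941 -0.002] jaw yaw -70.2 F [ 0.2  0.6 -0.5] gap 85.2 j [-69.  -7. 100.   0.  87.   2.]
```

```bash
python3 -m jog '[[[0.088,0.13,-0.06],[0,0,0],1],[[0.088,0.13,-0.06],[0,0,0],1],[[0.088,0.13,-0.06],[0,0,0],1],[[0.088,0.13,-0.06],[0,0,0],1],[[0.088,0.13,-0.06],[0,0,0],1]]'; python3 -c "
from h import *
st()
import cv2
cv2.imwrite('pics/c_w.png',vision.snapshot('wrist')[:,:,::-1])"
```

```text
time: 0.98
tool_pos: [318.3, -317.2, 175.7]
tcp_rot: [176.4, 89.6, 106.2]
ft_force: [-0.0, 0.3, 0.1]
finger_gap: 85.5
t 0.98 pos [ 318.3 -317.2  175.7] x [-0.002  0.006 -1.   ] z [ 0.339 -0.941 -0.006] jaw yaw -70.2 F [-0.   0.3  0.1] gap 85.5 j [-52. -14. 113.   0.  82.  19.]
```

View pics/c_w.png

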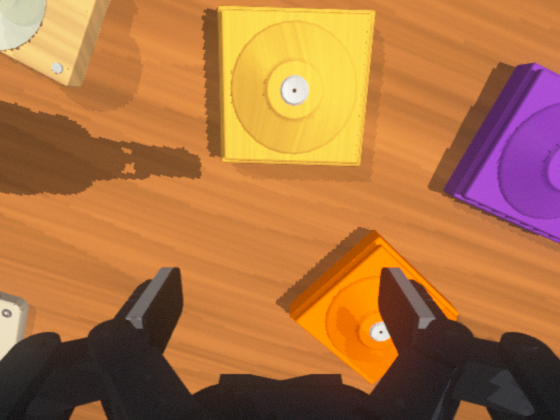

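The brass foot spans px (220,8)-(375,165), edge-parallel to the jaws; the orange look-alike's near corner is at (375,233). I'll measure the clearance.

```bash
python3 - <<'E'
from h import *
s,R=st(); m=vision.camera_model('wrist')
print('orange corner',ray(m,375,233,30).round(1))
print('foot',[ray(m,*p,22).round(1) for p in [(224,163),(361,165),(375,10),(219,8)]])
n=np.array([.943,.334]); t=s['tool_pos'][:2]
for p,z in [((375,233),30),((224,163),22),((361,165),22),((219,8),22),((375,10),22)]:
    d=ray(m,*p,z)[:2]-t; print('along push',(d@R[:2,1]).round(1),'along jaw',(d@R[:2,2]).round(1))
print(R[:,1])
E
```

```text
t 1.03 pos [ 317.5 -319.7  177.1] x [-0.002  0.003 -1.   ] z [ 0.34  -0.941 -0.004] jaw yaw -70.1 F [-1.  -0.5  0.7] gap 85.2 j [-52. -14. 112.   0.  82.  18.]
orange corner [ 309.8 -412.1   30. ]
foot [array([ 322.4, -266.3,   22. ]), array([ 360.9, -377.7,   22. ]), array([ 472.8, -339.4,   22. ]), array([ 434.2, -228.3,   22. ])]
along push -38.7 along jaw 84.3
along push 22.8 along jaw -48.6
along push 21.1 along jaw 69.3
along push 140.8 along jaw -46.4
along push 139.3 along jaw 71.3
[ 9.40572736e-01  3.39591832e-01 -5.62304854e-04]
```

```bash
python3 -m jog '[[[0.003,-0.008,-0.04],[0,0,0],1],[[0.003,-0.008,-0.08],[0,0,0],1],[[0.003,-0.008,-0.12],[0,0,0],1],[[0.003,-0.008,-0.15],[0,0,0],1],[[0.003,-0.008,-0.165],[0,0,0],1]]';python3 -m jog '[[[0.0,0.0,0],[0,0,0],1],[[0.005,0.002,0],[0,0,0],1]]'; python3 -c "
from h import *
st()
import cv2
cv2.imwrite('pics/d_w.png',vision.snapshot('wrist')[:,:,::-1])
cv2.imwrite('pics/d_s.png',vision.snapshot('scene')[:,:,::-1])"
```

```text
time: 1.45
tool_pos: [317.2, -330.1, 10.2]
tcp_rot: [-156.7, 89.7, 132.9]
ft_force: [-0.3, 0.6, -1.3]
finger_gap: 85.3
time: 1.62
tool_pos: [323.6, -329.9, 14.0]
tcp_rot: [-146.1, 89.9, 143.4]
ft_force: [-0.2, -0.3, 0.1]
finger_gap: 85.9
t 1.62 pos [ 323.6 -329.9   14. ] x [-0.002  0.001 -1.   ] z [ 0.334 -0.943 -0.002] jaw yaw -70.5 F [-0.2 -0.3  0.1] gap 85.9 j [-52.   0. 118.  -0.  62.  19.]
```

View pics/d_w.png

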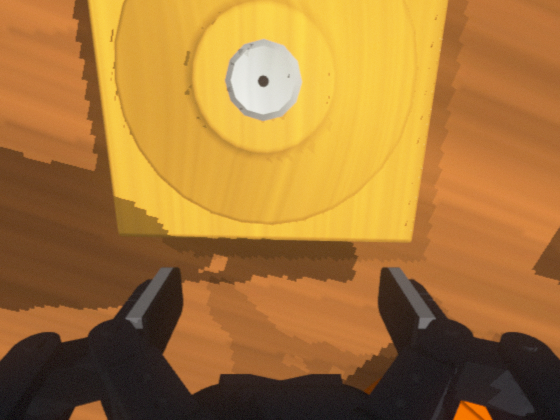

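```bash
python3 -m jog '[[[0.0,0.0,-0.003],[0,0,0],1],[[0.0,0,-0.006],[0,0,0],1]]';python3 -m jog '[[[0.01,0.0036,0],[0,0,0],1],[[0.02,0.0072,0],[0,0,0],1],[[0.03,0.0108,0],[0,0,0],1]]'; python3 -c "
from h import *
st()"
```

```text
time: 1.88
tool_pos: [325.9, -330.8, 10.1]
tcp_rot: [17.6, 89.8, -52.8]
ft_force: [0.5, -0.1, -0.3]
finger_gap: 85.6
time: 2.13
tool_pos: [355.4, -318.4, 8.6]
tcp_rot: [-59.1, 90.0, -129.6]
ft_force: [-4.7, -1.4, 2.4]
finger_gap: 85.4
t 2.13 pos [ 355.4 -318.4    8.6] x [-0.    -0.001 -1.   ] z [ 0.335 -0.942  0.   ] jaw yaw -70.4 F [-4.7 -1.4  2.4] gap 85.4 j [-48.   3. 116.  -0.  61.  22.]
```

```bash
python3 -m jog '[[[0.016,0.0058,0],[0,0,0],1],[[0.032,0.0115,0],[0,0,0],1],[[0.048,0.0173,0],[0,0,0],1],[[0.064,0.023,0],[0,0,0],1],[[0.08,0.0288,0],[0,0,0],1]]';python3 -m jog '[[[0.016,0.0058,0],[0,0,0],1],[[0.032,0.0115,0],[0,0,0],1],[[0.048,0.0173,0],[0,0,0],1],[[0.06,0.022,0],[0,0,0],1],[[0.068,0.025,0],[0,0,0],1]]'; python3 -c "
from h import *
st()
import cv2
cv2.imwrite('pics/e_t.png',vision.snapshot('top')[:,:,::-1])"
```

```text
time: 2.55
tool_pos: [436.0, -289.0, 8.5]
tcp_rot: [-87.2, 89.9, -157.6]
ft_force: [-6.2, -3.2, 4.0]
finger_gap: 85.5
time: 2.97
tool_pos: [504.3, -263.6, 8.4]
tcp_rot: [-97.0, 90.0, -167.4]
ft_force: [-7.1, -2.9, 7.0]
finger_gap: 85.8
t 2.97 pos [ 504.3 -263.6    8.4] x [-0. -0. -1.] z [ 0.337 -0.942 -0.   ] jaw yaw -70.3 F [-7.1 -2.9  7. ] gap 85.8 j [-33.  16. 101.  -0.  63.  38.]
```

View pics/e_t.png

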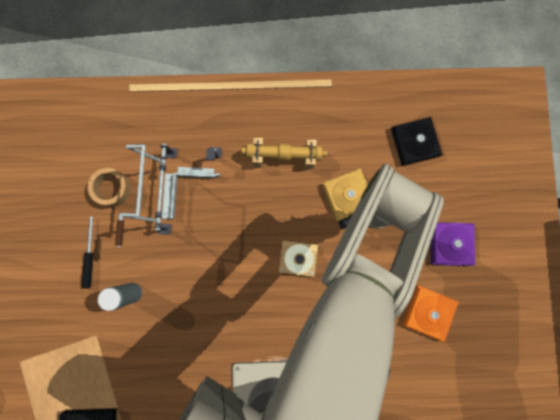

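```bash
python3 -m jog '[[[-0.02,-0.007,0],[0,0,0],1],[[-0.04,-0.014,0.035],[0,0,0],1],[[-0.05,-0.018,0.075],[0,0,0],1],[[-0.05,-0.018,0.11],[0,0,0],1],[[-0.05,-0.018,0.14],[0,0,0],1]]';python3 -c "
from h import *
st(); m=vision.camera_model('wrist')
im=vision.snapshot('wrist')[:,:,::-1]
np.save('m.npy',m['world_to_cam'])
cv2.imwrite('pics/f_w.png',im)"
```

```text
time: 3.43
tool_pos: [453.0, -282.7, 150.9]
tcp_rot: [55.7, 89.9, -14.8]
ft_force: [1.4, 0.4, 1.2]
finger_gap: 85.5
t 3.43 pos [ 453.  -282.7  150.9] x [ 0.002 -0.001 -1.   ] z [ 0.335 -0.942  0.001] jaw yaw -70.5 F [1.4 0.4 1.2] gap 85.5 j [-38.   1. 102.   0.  77.  33.]
```

View pics/f_w.png

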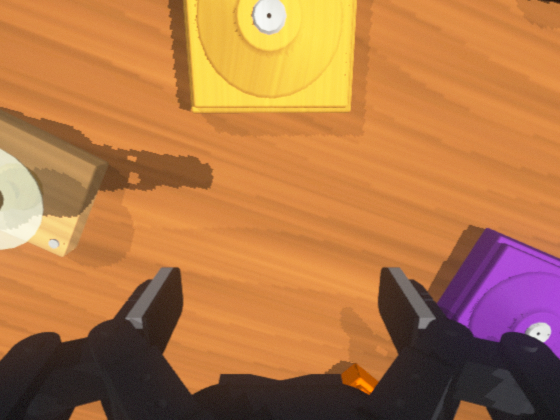

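```bash
python3 - <<'E'
from h import *
m=vision.camera_model('wrist'); m['world_to_cam']=np.load('m.npy')
a=ray(m,193,111,22);b=ray(m,351,111,22);c=ray(m,269,16,46)
print(a,b,np.linalg.norm(a-b),np.degrees(np.arctan2(*(b-a)[1::-1])),c)
n=np.array([.942,.335]); print((a+b)[:2]/2+60*n)
E
```

```text
[ 494.72313557 -199.45062947   22.        ] [ 534.14995931 -310.66212351   22.        ] 117.99352031734053 -70.47950816199173 [ 569.0661179  -234.66311513   46.        ]
[ 570.95654744 -234.95637649]
```

```bash
python3 -m jog '[[[0.03,-0.008,0],[0,0,0.12],1],[[0.06,-0.016,0],[0,0,0.24],1],[[0.09,-0.024,0],[0,0,0.36],1],[[0.12,-0.032,0],[0,0,0.48],1],[[0.149,-0.041,0],[0,0,0.6],1]]';python3 -m jog '[[[0,0,0],[0,0,0.12],1],[[0,0,0],[0,0,0.24],1],[[0,0,0],[0,0,0.36],1],[[0,0,0],[0,0,0.48],1],[[0,0,0],[0,0,0.6],1]]';python3 -m jog '[[[0,0,-0.02],[0,0,0.12],1],[[0,0,-0.04],[0,0,0.24],1],[[0,0,-0.06],[0,0,0.37],1],[[0,0,-0.06],[0,0,0.37],1],[[0,0,-0.06],[0,0,0.37],1]]';python3 -c "
from h import *
st()
im=vision.snapshot('wrist')[:,:,::-1]
cv2.imwrite('pics/g_w.png',im)"
```

```text
time: 3.9
tool_pos: [603.7, -323.2, 147.8]
tcp_rot: [71.4, 89.9, 35.8]
ft_force: [0.0, 0.4, 0.6]
finger_gap: 85.3
time: 4.32
tool_pos: [602.3, -323.0, 147.5]
tcp_rot: [79.7, 89.9, 78.4]
ft_force: [-0.5, -0.2, 0.5]
finger_gap: 85.8
time: 4.73
tool_pos: [600.9, -322.4, 86.3]
tcp_rot: [120.9, 89.8, 140.3]
ft_force: [0.1, 0.2, 0.2]
finger_gap: 85.6
t 4.73 pos [ 600.9 -322.4   86.3] x [-0.003  0.002 -1.   ] z [ 0.943  0.331 -0.002] jaw yaw 19.4 F [0.1 0.2 0.2] gap 85.6 j [-33.  26.  79.   0.  75. -52.]
```

View pics/g_w.png

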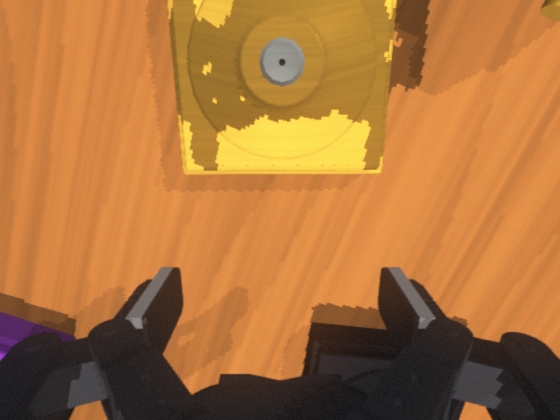

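```bash
python3 - <<'E'
from h import *
s,R=st();m=vision.camera_model('wrist')
for p in [(313,323),(390,327),(185,173),(381,173)]:
    q=ray(m,*p,26); d=q[:2]-s['tool_pos'][:2]; print(q.round(1),'fwd',(d@R[:2,1]).round(1),(d@R[:2,2]).round(1))
E
```

```text
t 4.78 pos [ 601.9 -323.2   88.3] x [-0.     0.001 -1.   ] z [ 0.944  0.331 -0.   ] jaw yaw 19.3 F [ 0.8  0.1 -0.5] gap 85.5 j [-33.  26.  79.   0.  75. -52.]
[ 645.  -381.5   26. ] fwd -69.2 21.4
[ 695.9 -367.1   26. ] fwd -72.5 74.2
[ 536.6 -309.1   26. ] fwd 35.0 -57.0
[ 645.5 -271.    26. ] fwd 34.9 58.4
```

```bash
python3 -m jog '[[[0,0,-0.03],[0,0,0],1],[[0,0,-0.06],[0,0,0],1],[[0,0,-0.077],[0,0,0],1],[[-0.003,0.009,-0.077],[0,0,0],1],[[-0.006,0.017,-0.077],[0,0,0],1]]';python3 -m jog '[[[-0.003,0.009,0],[0,0,0],1],[[-0.008,0.022,0],[0,0,0],1],[[-0.013,0.038,0],[0,0,0],1],[[-0.018,0.052,0],[0,0,0],1],[[-0.023,0.066,0],[0,0,0],1]]';python3 -c "
from h import *
st()"
```

```text
time: 5.2
tool_pos: [595.8, -306.2, 11.9]
tcp_rot: [62.3, 90.0, 81.6]
ft_force: [0.3, 1.0, 0.5]
finger_gap: 85.6
time: 5.62
tool_pos: [575.3, -241.4, 15.6]
tcp_rot: [-52.3, 89.5, -32.8]
ft_force: [1.7, -4.1, 0.3]
finger_gap: 85.5
t 5.62 pos [ 575.3 -241.4   15.6] x [ 0.007 -0.004 -1.   ] z [0.943 0.334 0.005] jaw yaw 19.5 F [ 1.7 -4.1  0.3] gap 85.5 j [-27.  23.  92.  -0.  65. -47.]
```

```bash
python3 -m jog '[[[-0.003,0.0095,-0.004],[0,0,-0.0585],1],[[-0.0056,0.019,-0.004],[0,0,-0.117],1],[[-0.0075,0.029,-0.004],[0,0,-0.175],1],[[-0.009,0.039,-0.004],[0,0,-0.234],1],[[-0.0097,0.049,-0.004],[0,0,-0.292],1]]';python3 -m jog '[[[0,0.01,0],[0,0,-0.058],1],[[0,0.02,0],[0,0,-0.117],1],[[0.0005,0.03,0],[0,0,-0.117],1]]';python3 -c "
from h import *
st()
cv2.imwrite('pics/h_t.png',vision.snapshot('top')[:,:,::-1])
cv2.imwrite('pics/h_w.png',vision.snapshot('wrist')[:,:,::-1])"
```

```text
time: 6.03
tool_pos: [567.5, -195.8, 14.9]
tcp_rot: [-45.0, 89.2, -42.3]
ft_force: [-2.9, -14.8, 17.3]
finger_gap: 85.4
time: 6.28
tool_pos: [568.4, -165.6, 14.9]
tcp_rot: [-34.6, 89.2, -38.8]
ft_force: [-2.3, -12.9, 16.8]
finger_gap: 85.8
t 6.28 pos [ 568.4 -165.6   14.9] x [ 0.011 -0.009 -1.   ] z [ 0.997 -0.072  0.012] jaw yaw -4.2 F [ -2.3 -12.9  16.8] gap 85.8 j [-21.  18.  98.  -0.  63. -17.]
```

View pics/h_t.png

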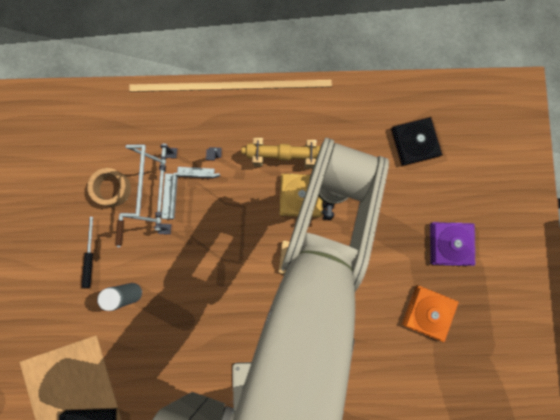

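View pics/h_w.png

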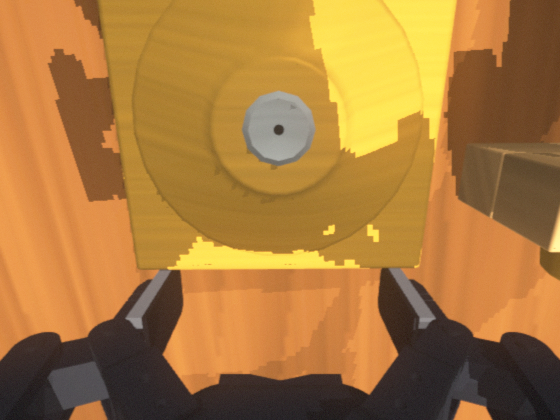

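```bash
python3 -m jog '[[[0.001,-0.015,0.0],[0,0,0],1],[[0.001,-0.015,0.0],[0,0,0],1],[[0.001,-0.015,0.0],[0,0,0],1]]';python3 -c "
from h import *
st()
cv2.imwrite('pics/i_w.png',vision.snapshot('wrist')[:,:,::-1])
st()
cv2.imwrite('pics/i_s.png',cv2.resize(vision.snapshot('scene')[150:300,130:430,::-1],None,fx=2.6,fy=2.6,interpolation=cv2.INTER_CUBIC))"
```

```text
time: 6.63
tool_pos: [565.9, -177.0, 9.7]
tcp_rot: [-15.2, 89.8, -19.2]
ft_force: [-0.3, 0.7, -1.0]
finger_gap: 85.2
t 6.63 pos [ 565.9 -177.     9.7] x [ 0.004 -0.001 -1.   ] z [ 0.998 -0.069  0.004] jaw yaw -4.0 F [-0.3  0.7 -1. ] gap 85.2 j [-22.  19.  97.   0.  63. -18.]
t 6.68 pos [ 565.3 -176.5    8.9] x [ 0.002 -0.001 -1.   ] z [ 0.998 -0.069  0.002] jaw yaw -3.9 F [ 0.4  0.8 -0.2] gap 85.4 j [-22.  19.  97.   0.  63. -18.]
```

View pics/i_s.png

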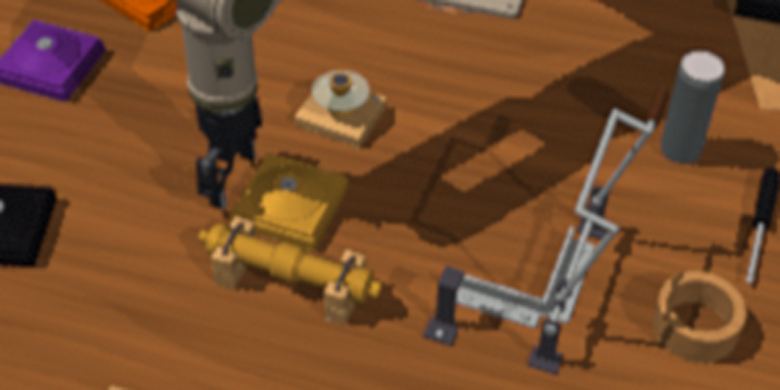

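View pics/i_w.png

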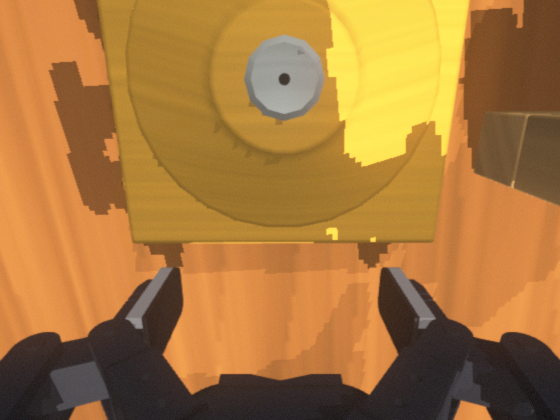

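```bash
python3 -m jog '[[[0,0,-0.003],[0,0,0],1],[[0,0,-0.003],[0,0,0],1]]';python3 - <<'E'
from h import *
s,R=st();m=vision.camera_model('wrist')
a=ray(m,133,242,22);b=ray(m,436,242,22);print(a,b,np.linalg.norm(a-b)); h=R[:2,1]
print('foot',(a+b)[:2]/2+60*h,ray(m,284,79,46)); print('saddle',ray(m,477,178,40),ray(m,512,186,40))
E
```

```text
time: 6.9
tool_pos: [564.0, -176.0, 3.6]
tcp_rot: [154.1, 89.9, 150.2]
ft_force: [-0.3, -0.5, 0.3]
finger_gap: 85.3
t 6.9 pos [ 564.  -176.     3.6] x [-0.001  0.001 -1.   ] z [ 0.998 -0.068 -0.001] jaw yaw -3.9 F [-0.3 -0.5  0.3] gap 85.3 j [-22.  20.  97.   0.  63. -18.]
[ 510.77394552 -146.23048875   22.        ] [ 622.46529042 -153.80736651   22.        ] 111.94804868090677
foot [570.68751115 -90.15699169] [569.79944343 -94.77852141  46.        ]
saddle [ 624.59917308 -125.53869189   40.        ] [ 635.17009007 -128.68210097   40.        ]
```

```bash
python3 -m jog '[[[0,0.015,0],[0,0,0],1],[[0,0.03,0],[0,0,0],1],[[0,0.045,0],[0,0,0],1],[[0,0.06,0],[0,0,0],1],[[0,0.075,0],[0,0,0],1]]';python3 -c "
from h import *
st()"; python3 -m jog '[[[0,0.015,0],[0,0,0],1],[[0,0.03,0],[0,0,0],1],[[0,0.045,0],[0,0,0],1],[[0,0.06,0],[0,0,0],1],[[0,0.07,0],[0,0,0],1]]';python3 -c "
from h import *
st()"
```

```text
time: 7.32
tool_pos: [564.2, -99.8, 4.0]
tcp_rot: [178.1, 90.0, 174.3]
ft_force: [0.6, -2.6, -2.2]
finger_gap: 85.7
t 7.32 pos [564.2 -99.8   4. ] x [-0.001  0.    -1.   ] z [ 0.998 -0.067 -0.001] jaw yaw -3.9 F [ 0.6 -2.6 -2.2] gap 85.7 j [-15.  17. 100.  -0.  63. -11.]
time: 7.73
tool_pos: [564.0, -29.2, 4.0]
tcp_rot: [163.2, 89.9, 159.4]
ft_force: [-0.8, -3.2, -1.5]
finger_gap: 85.1
t 7.73 pos [564.  -29.2   4. ] x [-0.001  0.    -1.   ] z [ 0.998 -0.066 -0.001] jaw yaw -3.8 F [-0.8 -3.2 -1.5] gap 85.1 j [ -8.  16. 102.   0.  62.  -4.]
```

```bash
python3 -m jog '[[[0,-0.015,0],[0,0,0],1],[[0,-0.015,0.04],[0,0,0],1],[[0,0,0.08],[0,0,0],1],[[0,0.03,0.12],[0,0,0],1],[[0,0.06,0.16],[0,0,0],1]]';python3 -m jog '[[[0,0.04,0.04],[0,0,0],1],[[0,0.06,0.06],[0,0,0],1],[[0,0.06,0.06],[0,0,0],1]]'; python3 -c "
from h import *
m=vision.camera_model('wrist')
st()
im=vision.snapshot('wrist')[:,:,::-1]
np.save('m.npy',m['world_to_cam'])
cv2.imwrite('pics/j_w.png',im)
cv2.imwrite('pics/j_t.png',vision.snapshot('top')[:,:,::-1])"
```

```text
time: 8.15
tool_pos: [564.2, 19.2, 152.0]
tcp_rot: [83.3, 90.0, 79.4]
ft_force: [1.8, 0.4, -0.6]
finger_gap: 85.6
time: 8.4
tool_pos: [567.1, 83.8, 217.9]
tcp_rot: [22.3, 89.4, 18.7]
ft_force: [1.3, -0.4, 1.4]
finger_gap: 85.3
t 8.4 pos [567.1  83.8 217.9] x [ 0.01   0.003 -1.   ] z [ 0.998 -0.064  0.01 ] jaw yaw -3.6 F [ 1.3 -0.4  1.4] gap 85.3 j [ 3.  3. 92.  0. 84.  7.]
```

View pics/j_w.png

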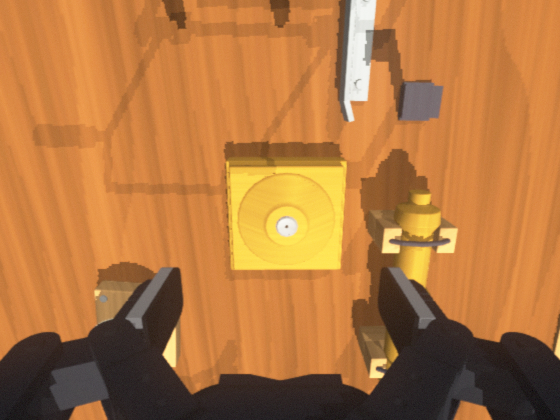

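View pics/j_t.png

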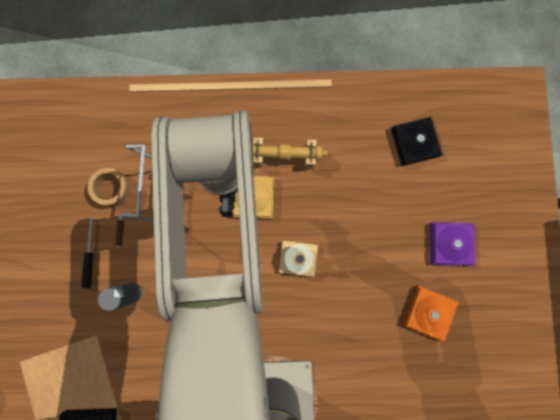

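```bash
python3 -m jog '[[[0,0.035,0],[0,0,0],1],[[0,0.055,0],[0,0,0],1],[[0,0.055,0],[0,0,0],1],[[0,0.055,0],[0,0,0],1]]'; python3 -c "
from h import *
m=vision.camera_model('wrist')
st()
im=vision.snapshot('wrist')[:,:,::-1]
np.save('m2.npy',m['world_to_cam'])
T=m['world_to_cam'];print('cam',-T[:3,:3].T@T[:3,3])
cv2.imwrite('pics/k_w.png',im)"
```

```text
time: 8.83
tool_pos: [563.4, 133.1, 208.0]
tcp_rot: [-165.8, 89.8, -169.6]
ft_force: [-0.0, -0.3, 0.2]
finger_gap: 85.2
t 8.83 pos [563.4 133.1 208. ] x [-0.003 -0.001 -1.   ] z [ 0.998 -0.066 -0.003] jaw yaw -3.8 F [-0.  -0.3  0.2] gap 85.2 j [ 8.  5. 91. -0. 84. 12.]
cam [568.12767293 210.02115825 341.56694899]
```

View pics/k_w.png

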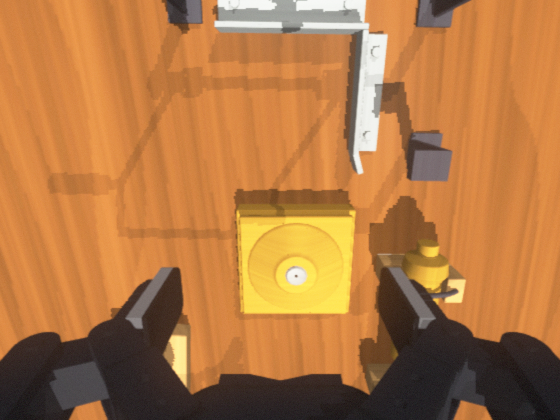

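```bash
python3 -c "
import cv2
im=cv2.imread('pics/k_w.png')
cv2.imwrite('pics/k_c.png',cv2.resize(im[0:200,190:460],None,fx=2.9,fy=2.9,interpolation=cv2.INTER_CUBIC))
cv2.imwrite('pics/k_d.png',cv2.resize(im[190:330,220:370],None,fx=4,fy=4,interpolation=cv2.INTER_CUBIC))"
```

```text
(no output)
```

View pics/k_c.png

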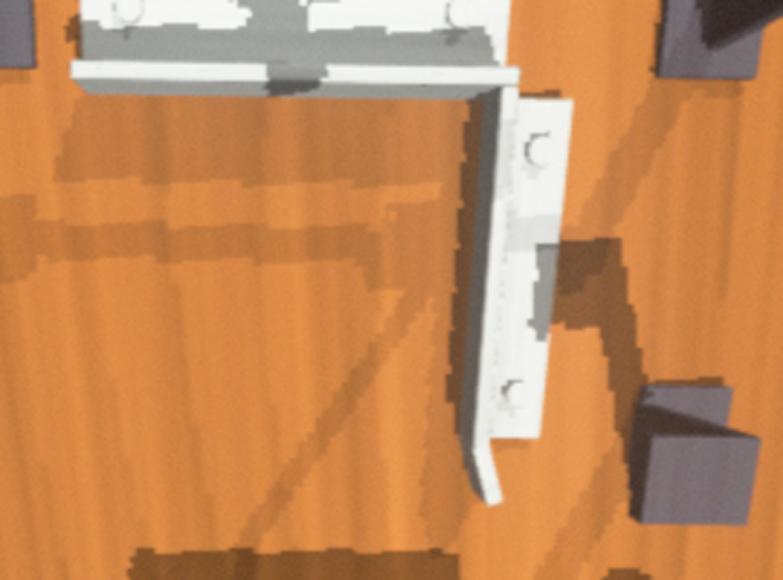

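View pics/k_d.png

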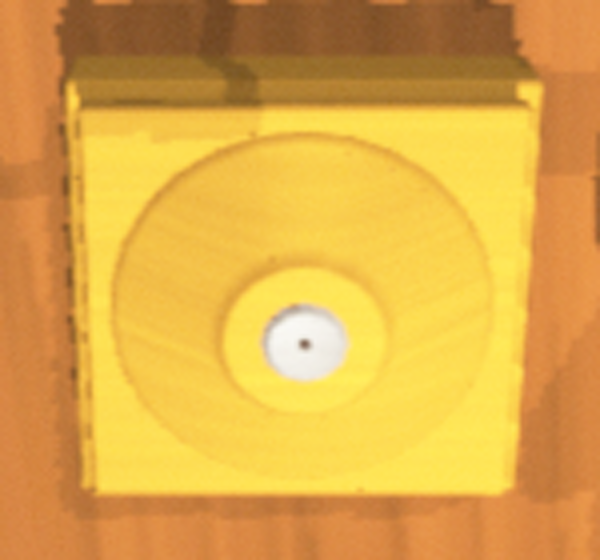

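```bash
python3 - <<'E'
from h import *
m=vision.camera_model('wrist'); m['world_to_cam']=np.load('m2.npy')
A=lambda x,y,z: ray(m,190+x/2.9,y/2.9,z)[:2]
B=lambda x,y,z: ray(m,220+x/4,190+y/4,z)[:2]
def ang(a,b): d=b-a; return np.degrees(np.arctan2(d[1],d[0])).round(2)
for n,a,b in [('rear top',A(72,79,26),A(500,84,26)),('rear bot',A(90,95,0),A(480,98,0)),('side top',A(500,90,26),A(472,437,26)),('side bot',A(475,100,0),A(458,430,0)),('flare end',A(484,503,26),A(484,503,26))]: print(n,a.round(1),b.round(1),ang(a,b),np.linalg.norm(a-b).round(1))
c=[B(80,107,30),B(533,107,30),B(512,492,30),B(88,492,30)]
print('foot30',np.round(c,1),np.mean(c,0),ang(c[0],c[1]),ang(c[3],c[2]),ang(c[0],c[3]),ang(c[1],c[2]))
d=[B(68,83,22),B(541,85,22)];print('front22',np.round(d,1),np.mean(d,0),ang(*d),np.linalg.norm(d[0]-d[1])); print(B(305,344,46))
E
```

```text
rear top [516.3 269.3] [639.5 259.6] -4.46 123.6
rear bot [517.1 269.3] [639.1 260.2] -4.26 122.4
side top [639.5 258.1] [631.3 158.2] -94.72 100.2
side bot [637.6 259.7] [631.6 156.7] -93.3 103.2
flare end [635.1 136.4] [635.1 136.4] 0.0 0.0
foot30 [[520.6 101.7]
 [630.8  94.4]
 [625.1 -15. ]
 [511.5  -7.7]] [572.01184957  43.32896326] -3.76 -3.69 -94.77 -93.01
front22 [[517.1 105.4]
 [634.4  97.1]] [575.75768096 101.25651269] -4.02 117.62600290523187
[571.80286148  42.23713826]
```

```bash
python3 -m jog '[[[0,-0.04,0],[0,0,0],1],[[0,-0.08,0],[0,0,0],1],[[0,-0.12,0],[0,0,0],1],[[0.002,-0.16,-0.02],[0,0,0],1],[[0.003,-0.182,-0.05],[0,0,0],1]]';python3 -m jog '[[[0,0,-0.04],[0,0,0],1],[[0,0,-0.08],[0,0,0],1],[[0,0,-0.12],[0,0,0],1],[[0,0,-0.14],[0,0,0],1],[[0,0,-0.14],[0,0,0],1]]'; python3 -c "
from h import *
st()"
```

```text
time: 9.3
tool_pos: [569.5, -54.4, 163.4]
tcp_rot: [-16.4, 89.6, -20.4]
ft_force: [1.2, -0.5, -0.4]
finger_gap: 85.3
time: 9.72
tool_pos: [561.3, -49.8, 13.0]
tcp_rot: [175.1, 89.3, 171.1]
ft_force: [-0.5, -0.3, -0.7]
finger_gap: 85.5
t 9.72 pos [561.3 -49.8  13. ] x [-0.012  0.002 -1.   ] z [ 0.997 -0.07  -0.012] jaw yaw -4.0 F [-0.5 -0.3 -0.7] gap 85.5 j [-10.  16. 101.  -0.  64.  -6.]
```

```bash
python3 -m jog '[[[0.002,0,-0.007],[0,0,0],1],[[0.003,0.006,-0.008],[0,0,0],1],[[0.003,0.013,-0.008],[0,0,0],1],[[0.003,0.022,-0.008],[0,0,0],1]]'; python3 -c "
from h import *
st()"; python3 -m jog '[[[-0.002,0.01,0],[0,0,0],1],[[-0.005,0.02,0],[0,0,0],1],[[-0.008,0.03,0],[0,0,0],1],[[-0.011,0.04,0],[0,0,0],1]]'; python3 -c "
from h import *
st()
cv2.imwrite('pics/l_w.png',vision.snapshot('wrist')[:,:,::-1])"
```

```text
time: 10.05
tool_pos: [572.4, -27.1, 14.3]
tcp_rot: [-5.5, 89.8, -9.4]
ft_force: [-0.4, -2.9, 0.3]
finger_gap: 85.8
t 10.05 pos [572.4 -27.1  14.3] x [ 0.004 -0.001 -1.   ] z [ 0.998 -0.068  0.004] jaw yaw -3.9 F [-0.4 -2.9  0.3] gap 85.8 j [ -8.  16. 101.  -0.  63.  -4.]
time: 10.38
tool_pos: [561.4, 13.3, 14.4]
tcp_rot: [-14.1, 89.7, -18.0]
ft_force: [1.7, -5.6, 2.2]
finger_gap: 85.6
t 10.38 pos [561.4  13.3  14.4] x [ 0.004 -0.001 -1.   ] z [ 0.998 -0.067  0.005] jaw yaw -3.9 F [ 1.7 -5.6  2.2] gap 85.6 j [ -4.  14. 102.  -0.  63.   0.]
```

View pics/l_w.png

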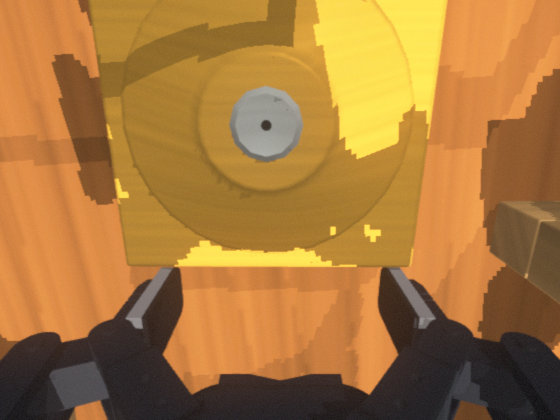

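```bash
python3 - <<'E'
from h import *
s,R=st();m=vision.camera_model('wrist'); 
h=ray(m,266,125,46)[:2]; a=ray(m,127,265,30)[:2];b=ray(m,411,265,30)[:2]
th=np.radians(85.7);xh=np.array([np.cos(th),np.sin(th)]);yh=np.array([-xh[1],xh[0]]);o=np.array([575,204.3])
print('hole',h,'fix',(h-o)@xh,(h-o)@yh); e=(a+b)/2+56*xh;print(a,b,e,(e-o)@xh,(e-o)@yh)
E
python3 -m jog '[[[-0.001,-0.008,-0.002],[0,0,0],1],[[-0.001,-0.008,-0.009],[0,0,0],1],[[-0.001,-0.008,-0.009],[0,0,0],1]]'; python3 -c "
from h import *
st()"
```

```text
t 10.43 pos [560.6  15.2  14.1] x [ 0.004 -0.    -1.   ] z [ 0.998 -0.067  0.004] jaw yaw -3.8 F [ 2.  -0.4  3.8] gap 85.2 j [ -4.  14. 103.   0.  63.   0.]
hole [560.24878014  84.66254238] fix -120.40672183732067 5.739432892562183
[501.91217175  34.59472661] [611.31857765  27.02841032] [560.8141834   86.65393594] -118.37854056588762 5.3249333226732745
time: 10.68
tool_pos: [557.7, 4.5, 1.9]
tcp_rot: [177.1, 89.9, 173.1]
ft_force: [-0.3, 0.1, -0.4]
finger_gap: 85.3
t 10.68 pos [557.7   4.5   1.9] x [-0.002  0.    -1.   ] z [ 0.998 -0.068 -0.002] jaw yaw -3.9 F [-0.3  0.1 -0.4] gap 85.3 j [ -5.  15. 103.   0.  62.  -1.]
```

```bash
python3 -m jog '[[[0.001,0.01,0.003],[0,0,0],1],[[0.002,0.025,0.003],[0,0,0],1],[[0.003,0.04,0.003],[0,0,0],1],[[0.004,0.055,0.003],[0,0,0],1],[[0.005,0.07,0.003],[0,0,0],1]]'; python3 -m jog '[[[0.001,0.012,0],[0,0,0],1],[[0.002,0.024,0],[0,0,0],1],[[0.003,0.034,0],[0,0,0],1],[[0.0035,0.042,0],[0,0,0],1]]'; python3 -c "
from h import *
s,R=st()
cv2.imwrite('pics/m_w.png',vision.snapshot('wrist')[:,:,::-1])"
```

```text
time: 11.1
tool_pos: [563.4, 75.0, 6.0]
tcp_rot: [-129.2, 89.9, -133.1]
ft_force: [-0.4, -4.5, -1.0]
finger_gap: 85.2
time: 11.43
tool_pos: [567.0, 117.7, 6.0]
tcp_rot: [-161.0, 90.0, -164.8]
ft_force: [-0.0, -5.1, -0.6]
finger_gap: 85.3
t 11.43 pos [567.  117.7   6. ] x [-0. -0. -1.] z [ 0.998 -0.068 -0.   ] jaw yaw -3.9 F [-0.  -5.1 -0.6] gap 85.3 j [ 7. 18. 99. -0. 63. 11.]
```

View pics/m_w.png

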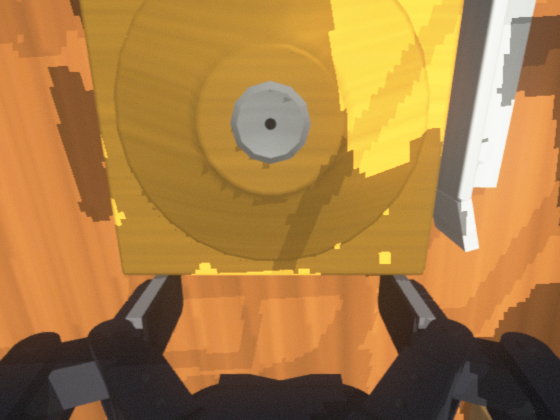

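```bash
python3 -m jog '[[[0.0003,0.006,0],[0,0,0],1],[[0.0008,0.011,0],[0,0,0],1],[[0.001,0.015,0],[0,0,0],1]]'; python3 -m jog '[[[0.0,0.002,0],[0,0,0],1],[[0.0,0.004,0],[0,0,0],1]]'
```

```text
time: 11.73
tool_pos: [568.2, 131.8, 6.1]
tcp_rot: [-86.5, 90.0, -90.4]
ft_force: [-0.1, -3.9, 0.4]
finger_gap: 85.3
time: 11.9
tool_pos: [568.0, 134.7, 6.2]
tcp_rot: [-96.6, 89.9, -100.5]
ft_force: [-2.0, -17.6, 3.2]
finger_gap: 85.2
```

```bash
python3 -m jog '[[[0.0,0.002,0],[0,0,0],1],[[0.0,0.002,0],[0,0,0],1]]';python3 -c "
from h import *
s,R=st()
cv2.imwrite('pics/n_w.png',vision.snapshot('wrist')[:,:,::-1])"
```

```text
time: 12.07
tool_pos: [567.9, 134.8, 6.1]
tcp_rot: [-100.6, 89.7, -104.5]
ft_force: [-2.1, -17.0, 3.9]
finger_gap: 85.6
t 12.07 pos [567.9 134.8   6.1] x [-0.001 -0.004 -1.   ] z [ 0.998 -0.069 -0.001] jaw yaw -4.0 F [ -2.1 -17.    3.9] gap 85.6 j [ 8. 18. 98. -0. 63. 13.]
```

View pics/n_w.png

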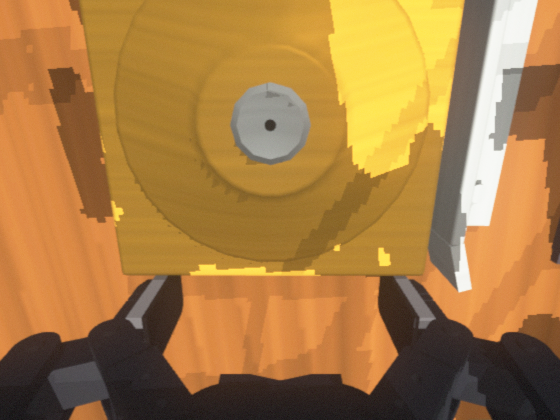

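```bash
python3 -m jog '[[[-0.001,-0.015,0],[0,0,0],1],[[-0.002,-0.02,0.03],[0,0,0],1],[[-0.002,-0.02,0.07],[0,0,-0.1],1],[[-0.02,-0.01,0.11],[0,0,-0.22],1],[[-0.04,0,0.11],[0,0,-0.34],1]]'; python3 -m jog '[[[-0.016,0.02,0],[0,0,-0.12],1],[[-0.032,0.04,0],[0,0,-0.24],1],[[-0.047,0.066,0],[0,0,-0.36],1],[[-0.047,0.066,0],[0,0,-0.48],1],[[-0.047,0.066,0],[0,0,-0.6],1]]'; python3 -m jog '[[[0,0,0],[0,0,-0.12],1],[[0,0,0],[0,0,-0.24],1],[[0,0,0],[0,0,-0.36],1],[[0,0,-0.02],[0,0,-0.48],1],[[0,0,-0.02],[0,0,-0.63],1]]';python3 -c "
from h import *
s,R=st()"
```

```text
time: 12.53
tool_pos: [533.6, 138.4, 124.9]
tcp_rot: [36.6, 89.2, 12.8]
ft_force: [1.8, 0.4, 1.1]
finger_gap: 85.6
time: 12.95
tool_pos: [480.1, 205.7, 116.5]
tcp_rot: [134.5, 89.9, 76.6]
ft_force: [0.3, -1.0, 0.3]
finger_gap: 85.4
time: 13.37
tool_pos: [479.7, 203.8, 93.7]
tcp_rot: [-91.6, 89.8, 175.6]
ft_force: [-0.4, -0.7, -0.4]
finger_gap: 85.6
t 13.37 pos [479.7 203.8  93.7] x [-0.003  0.    -1.   ] z [-0.048 -0.999 -0.   ] jaw yaw -92.8 F [-0.4 -0.7 -0.4] gap 85.6 j [ 17.   2. 106.   0.  71. 110.]
```

Finish the turn, descend, and check before pushing sideways.

```bash
python3 -m jog '[[[0,0,-0.03],[0,0,-0.025],1],[[0,0,-0.06],[0,0,-0.025],1],[[0,0,-0.087],[0,0,-0.025],1],[[0,0,-0.087],[0,0,-0.025],1]]';python3 -c "
from h import *
s,R=st()
cv2.imwrite('pics/o_w.png',vision.snapshot('wrist')[:,:,::-1])"
```

```text
time: 13.7
tool_pos: [476.5, 202.7, 3.6]
tcp_rot: [-73.8, 89.5, -167.7]
ft_force: [-1.5, -0.4, -1.1]
finger_gap: 85.2
t 13.7 pos [476.5 202.7   3.6] x [-0.009 -0.002 -1.   ] z [-0.067 -0.998  0.003] jaw yaw -93.9 F [-1.5 -0.4 -1.1] gap 85.2 j [ 17.  10. 109.   0.  62. 111.]
```

View pics/o_w.png

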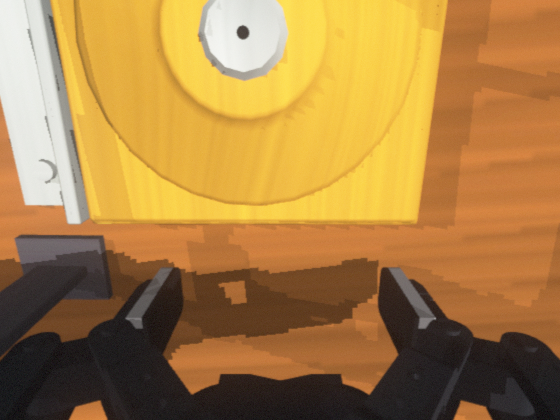

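```bash
python3 -m jog '[[[0.006,0,0],[0,0,0],1],[[0.012,-0.001,0],[0,0,0],1],[[0.017,-0.001,0],[0,0,0],1],[[0.021,-0.0015,0],[0,0,0],1]]'; python3 -m jog '[[[0.0025,0,0],[0,0,0],1],[[0.005,0,0],[0,0,0],1]]';python3 -m jog '[[[0.002,0,0],[0,0,0],1]]'
```

```text
time: 14.08
tool_pos: [503.0, 202.6, 11.1]
tcp_rot: [175.7, 90.0, 81.8]
ft_force: [-9.5, 0.4, 6.9]
finger_gap: 85.3
time: 14.25
tool_pos: [504.8, 202.7, 10.4]
tcp_rot: [-88.0, 89.6, 178.1]
ft_force: [-32.9, -0.5, 27.5]
finger_gap: 85.5
time: 14.33
tool_pos: [504.8, 202.7, 9.9]
tcp_rot: [-85.4, 89.4, -179.2]
ft_force: [-38.0, 1.2, 28.0]
finger_gap: 85.5
```

```bash
python3 -m jog '[[[-0.005,0,0],[0,0,0],1],[[-0.02,0.001,0],[0,0,0],1],[[-0.025,0.002,0.03],[0,0,0],1],[[-0.025,0,0.07],[0,0,0],1],[[-0.025,0,0.11],[0,0,0],1]]'; python3 -m jog '[[[0,0,0.04],[0,0,0],1],[[0,0,0.08],[0,0,0],1],[[0,0,0.1],[0,0,0],1],[[0,0,0.1],[0,0,0],1]]';python3 -c "
from h import *
m=vision.camera_model('wrist')
s,R=st()
im=vision.snapshot('wrist')[:,:,::-1]
np.save('m3.npy',m['world_to_cam'])
cv2.imwrite('pics/p_w.png',im)"
```

```text
time: 14.75
tool_pos: [483.7, 202.0, 121.0]
tcp_rot: [-69.4, 90.0, -163.2]
ft_force: [1.1, 0.5, 0.6]
finger_gap: 85.7
time: 15.08
tool_pos: [488.5, 203.4, 228.6]
tcp_rot: [111.2, 89.2, 17.4]
ft_force: [0.6, -0.0, 0.1]
finger_gap: 85.4
t 15.08 pos [488.5 203.4 228.6] x [ 0.014  0.004 -1.   ] z [-0.067 -0.998 -0.005] jaw yaw -93.9 F [ 0.6 -0.   0.1] gap 85.4 j [ 17.  -4.  98.   0.  85. 111.]
```

View pics/p_w.png

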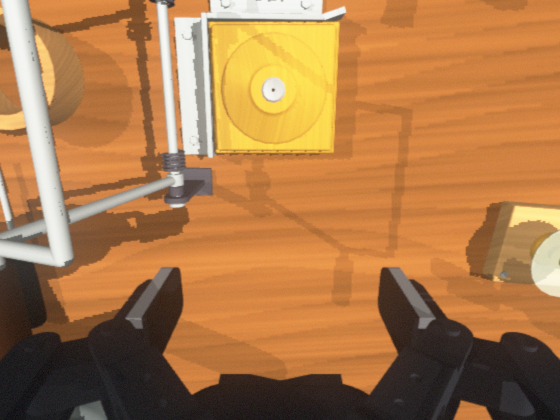

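```bash
python3 -c "
import cv2
im=cv2.imread('pics/p_w.png')
cv2.imwrite('pics/p_c.png',cv2.resize(im[0:165,170:355],None,fx=3.6,fy=3.6,interpolation=cv2.INTER_CUBIC))"
```

```text
(no output)
```

View pics/p_c.png

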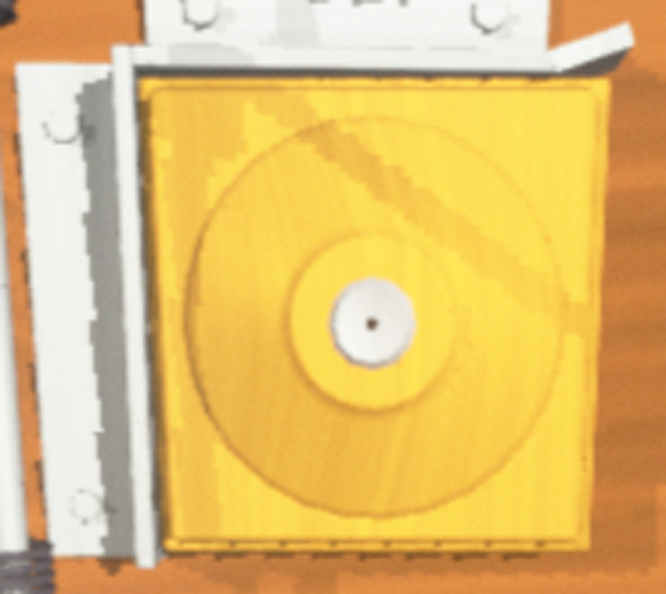

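```bash
python3 - <<'E'
from h import *
m=vision.camera_model('wrist'); m['world_to_cam']=np.load('m3.npy')
T=m['world_to_cam'];print('cam',-T[:3,:3].T@T[:3,3])
A=lambda x,y,z: ray(m,170+x/3.6,y/3.6,z)[:2]
th=np.radians(85.7)
def ang(a,b): d=b-a; return np.degrees(np.arctan2(d[1],d[0])).round(2)
def show(n,a,b): print(n,a.round(1),b.round(1),ang(a,b),np.linalg.norm(a-b).round(1))
show('rear',A(136,75,26),A(157,565,26))
show('foot left',A(144,80,22),A(166,548,22))
show('side',A(140,68,26),A(550,74,26))
show('foot top',A(144,78,22),A(609,80,22))
show('foot right',A(609,80,22),A(586,550,22))
show('foot bot',A(166,550,22),A(586,550,22))
print('hole',A(372,323,46))
E
```

```text
cam [563.26109494 196.98691882 363.22637108]
rear [637.2 258.4] [515.9 268.4] 175.31 121.8
foot left [636.8 257.3] [519.8 266.2] 175.68 117.3
side [638.7 257.3] [630.4 156. ] -94.69 101.6
foot top [637.3 257.3] [628.8 140.8] -94.16 116.7
foot right [628.8 140.8] [511.5 149.2] 175.9 117.7
foot bot [519.3 266.2] [511.5 149.2] -93.84 117.2
hole [574.44169485 203.86925639]
```

```bash
python3 -m jog '[[[-0.005,0,0.04],[0,0,0],1],[[-0.01,0.01,0.075],[0,0,0],1],[[-0.015,0.045,0.08],[0,0,0],1],[[-0.02,0.085,0.08],[0,0,0],1],[[-0.022,0.12,0.08],[0,0,0],1]]'; python3 -m jog '[[[0,0.016,0],[0,0,-0.008],1],[[0,0.016,0],[0,0,-0.008],1],[[0,0.016,0],[0,0,-0.008],1]]';python3 -c "
from h import *
m=vision.camera_model('wrist')
s,R=st()
im=vision.snapshot('wrist')[:,:,::-1]
np.save('m4.npy',m['world_to_cam'])
cv2.imwrite('pics/q_w.png',im)"
```

```text
time: 15.55
tool_pos: [462.2, 323.9, 300.4]
tcp_rot: [133.5, 89.8, 39.6]
ft_force: [0.7, -0.2, 0.3]
finger_gap: 85.0
time: 15.8
tool_pos: [461.7, 338.7, 298.1]
tcp_rot: [-46.8, 89.9, -141.0]
ft_force: [0.2, -0.0, 0.1]
finger_gap: 85.2
t 15.8 pos [461.7 338.7 298.1] x [-0.001 -0.001 -1.   ] z [-0.073 -0.997  0.001] jaw yaw -94.2 F [ 0.2 -0.   0.1] gap 85.2 j [ 31.   2.  85.  -0.  93. 125.]
```

View pics/q_w.png

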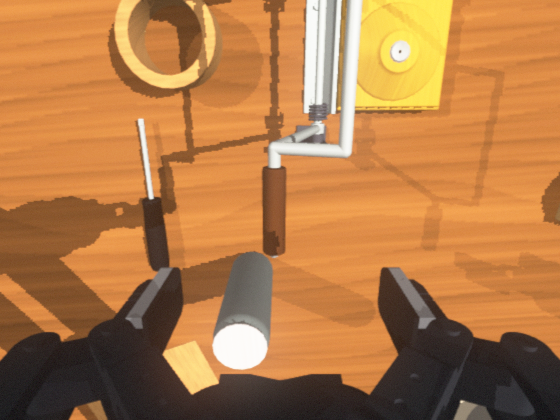

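```bash
python3 - <<'E'
from h import *
m=vision.camera_model('wrist'); m['world_to_cam']=np.load('m4.npy')
for n,p,z in [('h mid',(274.5,210),218),('h end1',(275,167),218),('h end2',(274.5,254),218),('can',(241,346),160),('can r',(267,345),160),('can far',(245,322),160)]: print(n,ray(m,*p,z).round(1))
E
```

```text
h mid [467.3 341.3 218. ]
h end1 [496.2 338.7 218. ]
h end2 [435.3 343.8 218. ]
can [311.7 387.  160. ]
can r [311.  361.7 160. ]
can far [338.8 380.2 160. ]
```

```bash
python3 -m jog '[[[0.004,0.002,-0.03],[0,0,0],1],[[0.004,0.002,-0.06],[0,0,0],1],[[0.004,0.002,-0.085],[0,0,0],1],[[0.004,0.002,-0.09],[0,0,0],1],[[0.004,0.002,-0.09],[0,0,0],1]]'; python3 -c "
from h import *
s,R=st()
cv2.imwrite('pics/r_w.png',vision.snapshot('wrist')[:,:,::-1])"
```

```text
time: 16.27
tool_pos: [465.1, 338.3, 206.7]
tcp_rot: [-52.5, 89.7, -146.9]
ft_force: [-0.3, -0.3, 0.5]
finger_gap: 85.4
t 16.27 pos [465.1 338.3 206.7] x [-0.004 -0.003 -1.   ] z [-0.077 -0.997  0.003] jaw yaw -94.4 F [-0.3 -0.3  0.5] gap 85.4 j [ 31.   5.  91.  -0.  84. 125.]
```

View pics/r_w.png

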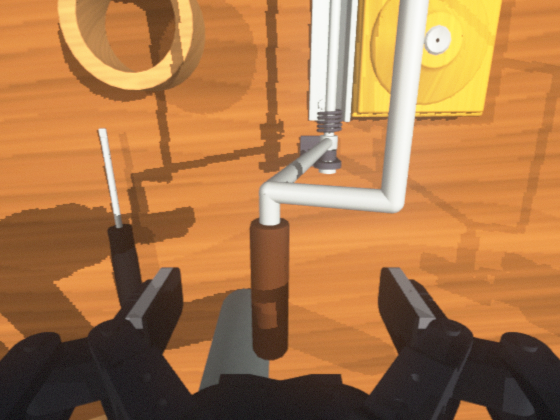

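```bash
python3 -m jog '[[[0,0.003,0],[0,0,0],-1],[[0,0.003,0],[0,0,0],-1],[[0,0.003,0],[0,0,0],-1],[[0,0.003,0],[0,0,0],-1],[[0,0.003,0],[0,0,0],-1]]' 40;python3 -m jog '[[[0,0,0],[0,0,0],-1],[[0,0,0],[0,0,0],-1],[[0,0,0],[0,0,0],-1]]' 40; python3 -c "
from h import *
s,R=st()
cv2.imwrite('pics/s_w.png',vision.snapshot('wrist')[:,:,::-1])"
```

```text
time: 16.73
tool_pos: [466.4, 343.5, 210.1]
tcp_rot: [124.5, 89.9, 30.2]
ft_force: [0.1, -0.3, -0.1]
finger_gap: 25.5
time: 16.98
tool_pos: [466.2, 343.2, 209.6]
tcp_rot: [88.3, 90.0, -6.0]
ft_force: [-1.2, -2.3, 4.0]
finger_gap: 14.9
t 16.98 pos [466.2 343.2 209.6] x [ 0. -0. -1.] z [-0.075 -0.997  0.   ] jaw yaw -94.3 F [-1.2 -2.3  4. ] gap 14.9 j [ 31.   5.  91.  -0.  84. 126.]
```

View pics/s_w.png

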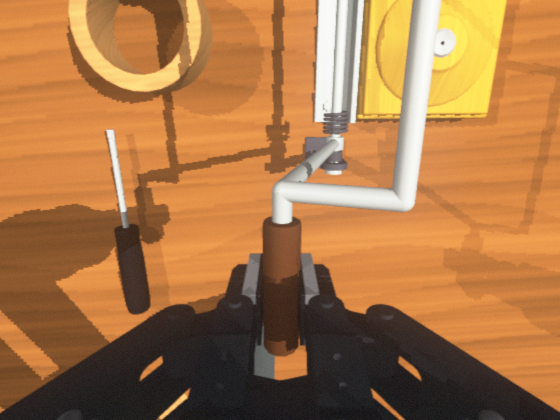

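```bash
python3 -m jog '[[[-0.0008,-0.0097,0.0025],[0,0,0],-1],[[-0.0015,-0.0194,0.0043],[0,0,0],-1],[[-0.003,-0.0393,0.006],[0,0,0],-1]]'; python3 -c "
from h import *
s,R=st()"; python3 -m jog '[[[-0.0015,-0.0199,-0.001],[0,0,0],-1],[[-0.003,-0.0396,-0.0044],[0,0,0],-1],[[-0.0044,-0.0586,-0.0105],[0,0,0],-1]]'; python3 -c "
from h import *
s,R=st()"
```

```text
time: 17.28
tool_pos: [463.5, 306.4, 216.5]
tcp_rot: [158.6, 89.7, 64.5]
ft_force: [3.2, 5.9, 2.7]
finger_gap: 14.8
t 17.28 pos [463.5 306.4 216.5] x [ 0.002  0.005 -1.   ] z [-0.073 -0.997 -0.005] jaw yaw -94.2 F [3.2 5.9 2.7] gap 14.8 j [ 28.   1.  94.   0.  84. 122.]
time: 17.53
tool_pos: [459.8, 246.2, 206.8]
tcp_rot: [138.9, 89.6, 44.7]
ft_force: [1.5, 7.0, 3.3]
finger_gap: 14.5
t 17.53 pos [459.8 246.2 206.8] x [ 0.004  0.004 -1.   ] z [-0.074 -0.997 -0.005] jaw yaw -94.3 F [1.5 7.  3.3] gap 14.5 j [ 22.  -4. 100.   0.  83. 117.]
```

```bash
python3 -m jog '[[[-0.0014,-0.018,-0.0084],[0,0,0],-1],[[-0.0026,-0.0349,-0.0191],[0,0,0],-1],[[-0.0038,-0.0502,-0.032],[0,0,0],-1],[[-0.0048,-0.0638,-0.0467],[0,0,0],-1],[[-0.0057,-0.0753,-0.063],[0,0,0],-1]]'; python3 -c "
from h import *
s,R=st()
cv2.imwrite('pics/t_w.png',vision.snapshot('wrist')[:,:,::-1])"
```

```text
time: 17.95
tool_pos: [454.4, 170.3, 143.1]
tcp_rot: [128.1, 89.7, 33.8]
ft_force: [2.1, 7.0, 5.5]
finger_gap: 14.4
t 17.95 pos [454.4 170.3 143.1] x [ 0.004  0.003 -1.   ] z [-0.075 -0.997 -0.003] jaw yaw -94.3 F [2.1 7.  5.5] gap 14.4 j [ 14.  -7. 110.   0.  77. 109.]
```

View pics/t_w.png

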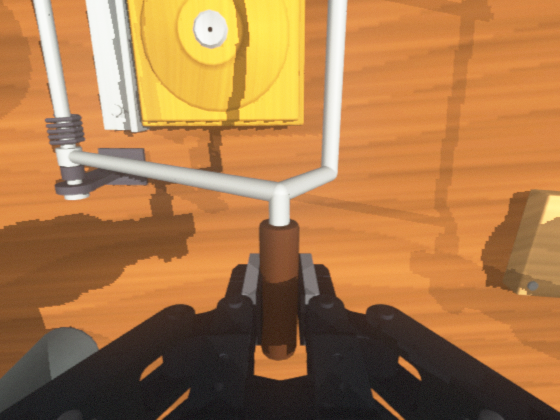

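```bash
python3 -m jog '[[[-0.0007,-0.0093,-0.0177],[0,0,0],-1],[[-0.0012,-0.0163,-0.0365],[0,0,0],-1],[[-0.0016,-0.0206,-0.056],[0,0,0],-1],[[-0.0017,-0.0224,-0.0713],[0,0,0],-1],[[-0.0017,-0.0226,-0.08],[0,0,0],-1]]'; python3 -c "
from h import *
s,R=st()
cv2.imwrite('pics/u_w.png',vision.snapshot('wrist')[:,:,::-1])"
```

```text
time: 18.42
tool_pos: [451.7, 147.0, 61.4]
tcp_rot: [84.6, 89.9, -9.8]
ft_force: [-1.5, -4.7, 9.4]
finger_gap: 14.7
t 18.42 pos [451.7 147.   61.4] x [ 0.001 -0.    -1.   ] z [-0.076 -0.997  0.   ] jaw yaw -94.3 F [-1.5 -4.7  9.4] gap 14.7 j [ 12.  -2. 115.  -0.  67. 106.]
```

View pics/u_w.png

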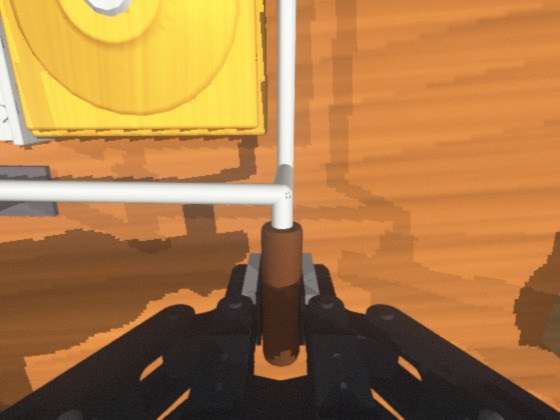

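```bash
python3 -m jog '[[[0,0,-0.004],[0,0,0],-1],[[0,0,-0.008],[0,0,0],-1]]';  python3 -m jog '[[[0,0,-0.002],[0,0,0],-1],[[0,0,-0.002],[0,0,0],-1]]'; python3 -m jog '[[[0,0,-0.002],[0,0,0],-1],[[0,0,-0.002],[0,0,0],-1]]'
```

```text
time: 18.63
tool_pos: [452.1, 146.9, 54.7]
tcp_rot: [61.7, 89.9, -32.6]
ft_force: [-2.1, -5.4, 10.8]
finger_gap: 14.2
time: 18.8
tool_pos: [452.0, 147.0, 52.4]
tcp_rot: [59.5, 89.9, -34.8]
ft_force: [-0.7, -5.4, 7.4]
finger_gap: 14.5
time: 18.97
tool_pos: [452.2, 147.0, 50.7]
tcp_rot: [69.1, 89.9, -25.2]
ft_force: [-1.2, -5.1, 8.7]
finger_gap: 14.3
```

```bash
python3 -m jog '[[[0,0,-0.002],[0,0,0],-1],[[0,0,-0.002],[0,0,0],-1]]';  python3 -m jog '[[[0,0,-0.002],[0,0,0],-1],[[0,0,-0.002],[0,0,0],-1]]'
```

```text
time: 19.13
tool_pos: [452.4, 147.1, 48.9]
tcp_rot: [79.6, 89.9, -14.7]
ft_force: [-1.4, -5.4, 9.5]
finger_gap: 14.6
time: 19.3
tool_pos: [452.4, 147.1, 46.9]
tcp_rot: [79.7, 89.9, -14.6]
ft_force: [0.5, -3.8, 7.3]
finger_gap: 14.4
```

```bash
python3 -m jog '[[[0,0,-0.002],[0,0,0],-1],[[0,0,-0.002],[0,0,0],-1]]'; python3 -c "
from h import *
s,R=st()
cv2.imwrite('pics/v_w.png',vision.snapshot('wrist')[:,:,::-1])
cv2.imwrite('pics/v_s.png',cv2.resize(vision.snapshot('scene')[170:300,250:450,::-1],None,fx=4,fy=4,interpolation=cv2.INTER_CUBIC))"
```

```text
time: 19.47
tool_pos: [452.6, 147.2, 45.1]
tcp_rot: [82.0, 89.9, -12.3]
ft_force: [-1.1, -4.4, 10.6]
finger_gap: 14.7
t 19.47 pos [452.6 147.2  45.1] x [ 0.002 -0.001 -1.   ] z [-0.075 -0.997  0.   ] jaw yaw -94.3 F [-1.1 -4.4 10.6] gap 14.7 j [ 12.  -1. 115.  -0.  65. 106.]
```

View pics/v_w.png

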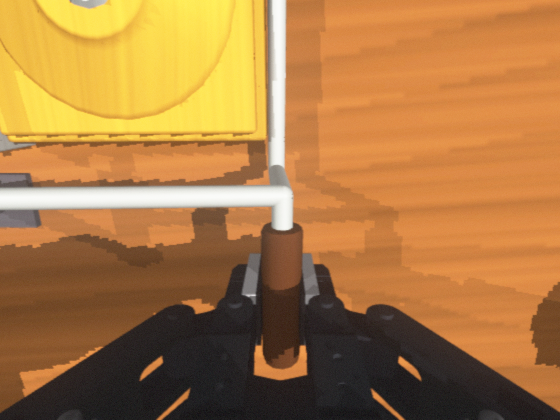

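View pics/v_s.png

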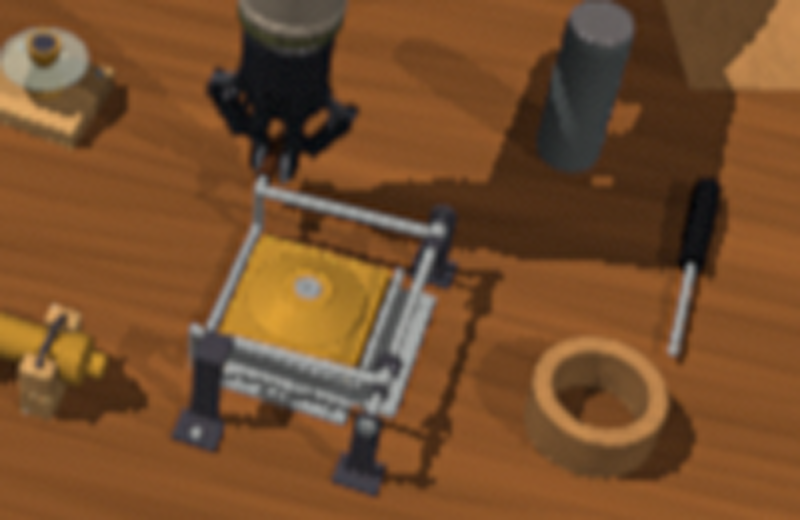

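```bash
python3 - <<'E'
from h import *
m=vision.camera_model('scene')
th=np.radians(85.7);o=(575,204.3)
for a in (0.05,0,-.03,-.06,-.1):
    ps=[(85-154*np.cos(a),78,70+154*np.sin(a)),(85,95,81),(85-154*np.cos(a)-44*np.sin(a)*-1,78,70+154*np.sin(a)-44*np.cos(a)),(85-154*np.cos(a),-84,70+154*np.sin(a)),(-45,-108,81)]
    print(a,[( (proj(m,fix2w(o,th,p))-[250,170])*4).round(0) for p in ps])
w=vision.camera_model('wrist')
print([proj(w,fix2w(o,th,(85-154*np.cos(a),78,70+154*np.sin(a)))).round(0) for a in (0.05,0,-.03,-.06,-.1)])
print([proj(w,fix2w(o,th,(85-154*np.cos(a),150,70+154*np.sin(a)))).round(0) for a in (0.05,0,-.03,-.06,-.1)])
E
```

```text
0.05 [array([259., 172.]), array([443., 205.]), array([258., 207.]), array([196., 312.]), array([215., 341.])]
0 [array([258., 178.]), array([443., 205.]), array([255., 212.]), array([195., 318.]), array([215., 341.])]
-0.03 [array([258., 181.]), array([443., 205.]), array([253., 215.]), array([195., 322.]), array([215., 341.])]
-0.06 [array([258., 185.]), array([443., 205.]), array([252., 219.]), array([195., 325.]), array([215., 341.])]
-0.1 [array([258., 190.]), array([443., 205.]), array([250., 223.]), array([195., 330.]), array([215., 341.])]
[array([286., 220.]), array([286., 212.]), array([286., 208.]), array([285., 204.]), array([284., 199.])]
[array([285., 397.]), array([285., 381.]), array([285., 372.]), array([284., 364.]), array([283., 354.])]
```

```bash
python3 -m jog '[[[0,0,-0.002],[0,0,0],-1],[[0,0,-0.002],[0,0,0],-1]]'; python3 -m jog '[[[0,0,-0.002],[0,0,0],-1],[[0,0,-0.002],[0,0,0],-1]]'
```

```text
time: 19.73
tool_pos: [453.3, 147.2, 43.9]
tcp_rot: [86.9, 89.8, -7.5]
ft_force: [-2.1, -5.1, 16.7]
finger_gap: 14.3
time: 19.9
tool_pos: [454.2, 147.2, 42.9]
tcp_rot: [89.9, 89.7, -4.4]
ft_force: [-1.7, -6.3, 21.7]
finger_gap: 14.5
```

```bash
python3 -m jog '[[[0.005,0,0],[0,0,0],-1],[[0.010,-0.001,0],[0,0,0],-1],[[0.015,-0.001,0],[0,0,0],-1],[[0.02,-0.0015,0],[0,0,0],-1]]'; python3 -m jog '[[[0.003,0,0],[0,0,0],-1],[[0.005,-0.0003,0],[0,0,0],-1]]';python3 -c "
from h import *
s,R=st()
cv2.imwrite('pics/w_w.png',vision.snapshot('wrist')[:,:,::-1])
cv2.imwrite('pics/w_s.png',cv2.resize(vision.snapshot('scene')[170:300,250:450,::-1],None,fx=4,fy=4,interpolation=cv2.INTER_CUBIC))"
```

```text
time: 20.23
tool_pos: [474.1, 145.4, 43.0]
tcp_rot: [82.4, 89.7, -11.9]
ft_force: [-16.2, -17.4, 21.1]
finger_gap: 14.2
time: 20.4
tool_pos: [475.3, 144.3, 41.2]
tcp_rot: [-47.9, 89.7, -142.2]
ft_force: [-21.4, -10.7, 25.9]
finger_gap: 14.3
t 20.4 pos [475.3 144.3  41.2] x [-0.004 -0.003 -1.   ] z [-0.075 -0.997  0.003] jaw yaw -94.3 F [-21.4 -10.7  25.9] gap 14.3 j [ 11.   3. 112.  -0.  65. 105.]
```

View pics/w_w.png

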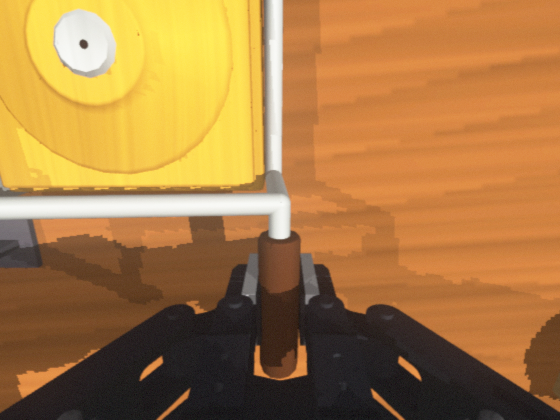

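View pics/w_s.png

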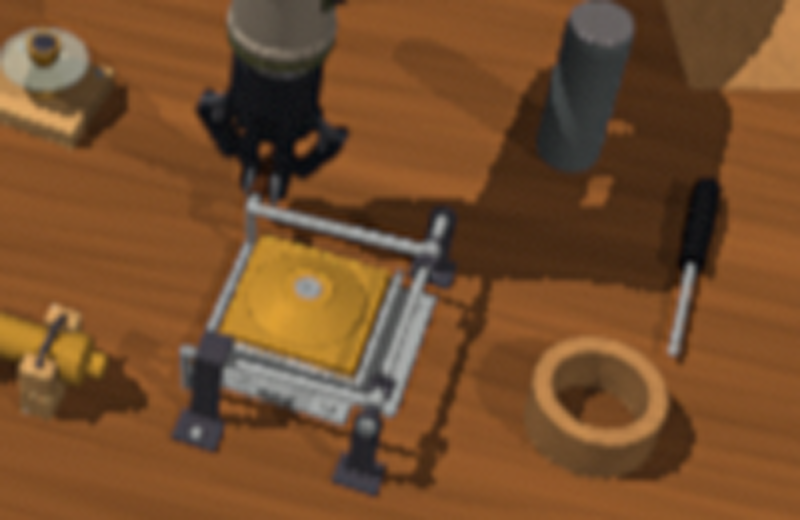

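```bash
python3 - <<'E'
from h import *
th=np.radians(85.7);o=(575,204.3)
w=vision.camera_model('wrist');m=vision.camera_model('scene')
for s in (0,14,18,21,24):
  print(s,[proj(w,fix2w(o,th,(85-154*np.cos(a),150-s,70+154*np.sin(a)))).round(0) for a in (-.04,-.06)],[proj(w,fix2w(o,th,(85-154*np.cos(a),90-s,70+154*np.sin(a)))).round(0) for a in (-.04,-.06)],
   ((proj(m,fix2w(o,th,(-69,78-s,61)))-[250,170])*4).round(0))
st()
E
```

```text
0 [array([283., 419.]), array([282., 412.])] [array([283., 298.]), array([282., 293.])] [258. 185.]
14 [array([283., 393.]), array([282., 387.])] [array([283., 264.]), array([283., 260.])] [253. 196.]
18 [array([283., 386.]), array([282., 380.])] [array([283., 254.]), array([283., 251.])] [251. 200.]
21 [array([283., 380.]), array([282., 374.])] [array([283., 247.]), array([283., 243.])] [250. 202.]
24 [array([283., 374.]), array([282., 368.])] [array([283., 239.]), array([283., 236.])] [249. 204.]
t 20.5 pos [475.1 144.4  41.2] x [-0.004 -0.002 -1.   ] z [-0.075 -0.997  0.003] jaw yaw -94.3 F [-18.  -10.1  27.3] gap 14.8 j [ 11.   3. 112.  -0.  65. 105.]
```

```bash
python3 -m jog '[[[0,0.001,0.003],[0,0,0],-1],[[0,0.001,0.003],[0,0,0],-1]]' 80; python3 -m jog '[[[0.002,0,0],[0,0,0],-1],[[0.004,0,0],[0,0,0],-1]]' 80; python3 -c "
from h import *
s,R=st()
cv2.imwrite('pics/x_w.png',vision.snapshot('wrist')[:,:,::-1])"
```

```text
time: 20.67
tool_pos: [474.4, 144.9, 43.4]
tcp_rot: [-47.7, 89.7, -142.1]
ft_force: [-14.3, -12.1, 17.3]
finger_gap: 13.6
time: 20.83
tool_pos: [475.6, 144.1, 42.0]
tcp_rot: [-59.8, 89.3, -154.1]
ft_force: [-29.3, -16.9, 23.4]
finger_gap: 14.1
t 20.83 pos [475.6 144.1  42. ] x [-0.011 -0.005 -1.   ] z [-0.075 -0.997  0.006] jaw yaw -94.3 F [-29.3 -16.9  23.4] gap 14.1 j [ 11.   3. 111.  -0.  66. 105.]
```

View pics/x_w.png

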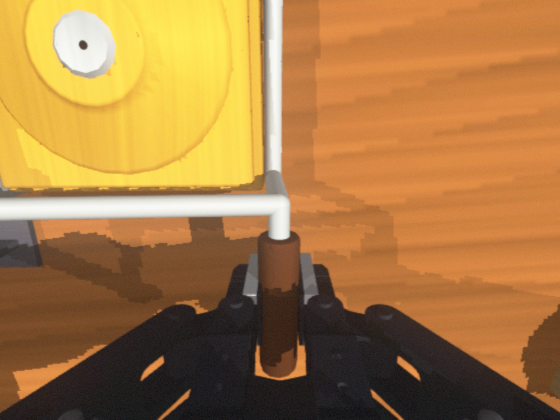

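```bash
python3 -m jog '[[[-0.003,0.001,0.003],[0,0,0],-1],[[-0.003,0.001,0.006],[0,0,0],-1]]'; python3 -m jog '[[[0,0,0.003],[0,0,0],-1],[[0,0,0.003],[0,0,0],-1]]'; python3 -m jog '[[[0,0,0.003],[0,0,0],-1],[[0,0,0.003],[0,0,0],-1]]'
```

```text
time: 21.05
tool_pos: [473.7, 145.1, 47.5]
tcp_rot: [-52.4, 89.5, -146.7]
ft_force: [-11.2, -13.2, 3.7]
finger_gap: 13.7
time: 21.22
tool_pos: [473.8, 144.9, 50.4]
tcp_rot: [-51.2, 89.5, -145.5]
ft_force: [-10.8, -12.9, 3.6]
finger_gap: 13.7
time: 21.38
tool_pos: [473.7, 144.8, 53.1]
tcp_rot: [-51.4, 89.4, -145.7]
ft_force: [-11.0, -13.0, 2.4]
finger_gap: 14.3
```

```bash
python3 -m jog '[[[0,0.001,0.002],[0,0,0],-1],[[0,0.001,0.002],[0,0,0],-1]]'; python3 -m jog '[[[0,0.001,0.002],[0,0,0],-1],[[0,0.001,0.002],[0,0,0],-1]]';python3 -c "
from h import *
s,R=st()
cv2.imwrite('pics/y_w.png',vision.snapshot('wrist')[:,:,::-1])
cv2.imwrite('pics/y_s.png',cv2.resize(vision.snapshot('scene')[170:300,250:450,::-1],None,fx=4,fy=4,interpolation=cv2.INTER_CUBIC))"
```

```text
time: 21.55
tool_pos: [473.3, 145.1, 54.6]
tcp_rot: [-48.2, 89.3, -142.6]
ft_force: [-11.0, -17.2, 1.8]
finger_gap: 13.7
time: 21.72
tool_pos: [472.9, 145.6, 56.5]
tcp_rot: [-48.5, 89.3, -142.8]
ft_force: [-13.0, -20.5, 4.1]
finger_gap: 14.0
t 21.72 pos [472.9 145.6  56.5] x [-0.01  -0.008 -1.   ] z [-0.075 -0.997  0.009] jaw yaw -94.3 F [-13.  -20.5   4.1] gap 14.0 j [ 11.   2. 111.  -0.  68. 106.]
```

View pics/y_s.png

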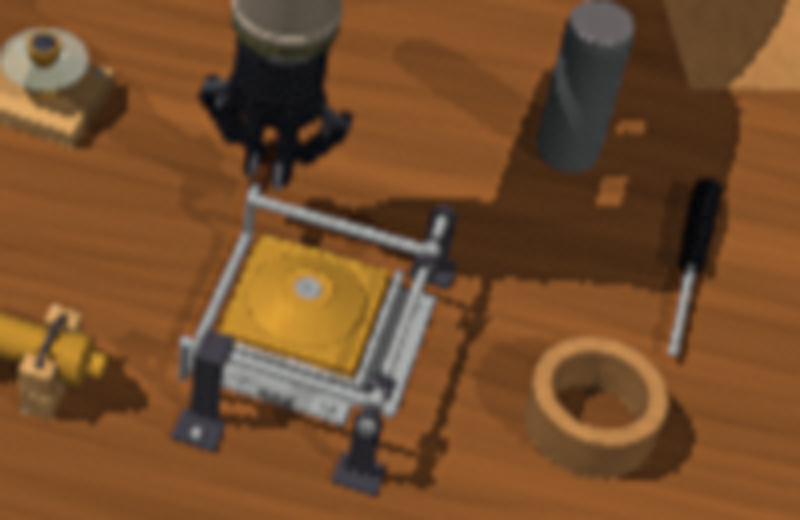

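View pics/y_w.png

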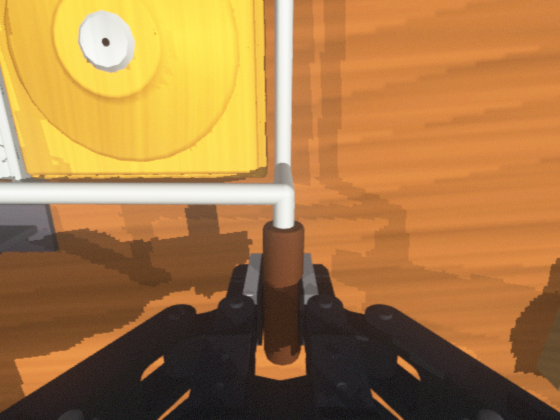

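```bash
python3 -m jog '[[[0,-0.005,0],[0,0,0],-1],[[0,-0.005,0.001],[0,0,0],-1]]'; python3 -m jog '[[[0,0,0.002],[0,0,0],-1],[[0,0,0.002],[0,0,0],-1]]'; python3 -m jog '[[[0,0,0.002],[0,0,0],-1],[[0,0,0.002],[0,0,0],-1]]'
```

```text
time: 21.98
tool_pos: [474.4, 143.9, 58.1]
tcp_rot: [-77.7, 89.6, -172.0]
ft_force: [-5.4, -1.6, -2.3]
finger_gap: 13.7
time: 22.15
tool_pos: [474.4, 144.0, 59.7]
tcp_rot: [-71.1, 89.6, -165.4]
ft_force: [-5.3, -2.2, -9.5]
finger_gap: 13.5
time: 22.32
tool_pos: [474.4, 144.0, 61.4]
tcp_rot: [-70.6, 89.6, -164.9]
ft_force: [-4.1, -1.9, -14.6]
finger_gap: 13.7
```

```bash
python3 -m jog '[[[0,0,-0.003],[0,0,0],-1],[[0,0,-0.004],[0,0,0],-1]]' 20; python3 -m jog '[[[0,0,0],[0,0,0],0],[[0,0,0],[0,0,0],1],[[0,0,0],[0,0,0],1],[[0,0,0],[0,0,0],1],[[0,0,0],[0,0,0],1]]'; python3 -c "
from h import *
s,R=st()
cv2.imwrite('pics/z_w.png',vision.snapshot('wrist')[:,:,::-1])"
```

```text
time: 22.48
tool_pos: [474.5, 144.0, 57.9]
tcp_rot: [-70.1, 89.6, -164.4]
ft_force: [-11.6, -5.1, -1.7]
finger_gap: 13.6
time: 22.9
tool_pos: [478.4, 144.9, 60.7]
tcp_rot: [107.7, 89.9, 13.4]
ft_force: [-0.1, -0.7, -0.9]
finger_gap: 73.5
t 22.9 pos [478.4 144.9  60.7] x [ 0.002  0.001 -1.   ] z [-0.075 -0.997 -0.001] jaw yaw -94.3 F [-0.1 -0.7 -0.9] gap 73.5 j [ 11.   1. 111.   0.  67. 105.]
```

View pics/z_w.png

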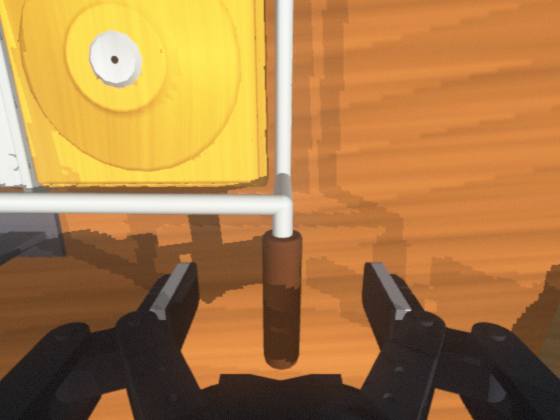

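Bail stays down with the fingers open. Rising clear and inspecting.

```bash
python3 -m jog '[[[0,0,0],[0,0,0],1],[[0,0,0.04],[0,0,0],1],[[0,0,0.08],[0,0,0],1],[[0,0,0.12],[0,0,0],1],[[0,0,0.16],[0,0,0],1]]'; python3 -m jog '[[[0.03,0.02,0.03],[0,0,0],1],[[0.05,0.04,0.03],[0,0,0],1],[[0.05,0.04,0.03],[0,0,0],1],[[0.05,0.04,0.03],[0,0,0],1]]';python3 -c "
from h import *
m=vision.camera_model('wrist')
s,R=st()
im=vision.snapshot('wrist')[:,:,::-1]
np.save('m5.npy',m['world_to_cam'])
cv2.imwrite('pics/A_w.png',im)
cv2.imwrite('pics/A_s.png',cv2.resize(vision.snapshot('scene')[170:300,250:450,::-1],None,fx=4,fy=4,interpolation=cv2.INTER_CUBIC))"
```

```text
time: 23.37
tool_pos: [476.8, 144.6, 221.4]
tcp_rot: [-81.3, 90.0, -175.6]
ft_force: [1.0, -0.4, -0.1]
finger_gap: 85.5
time: 23.7
tool_pos: [528.0, 185.4, 249.5]
tcp_rot: [-86.4, 90.0, 179.4]
ft_force: [-0.3, -0.3, -0.7]
finger_gap: 85.2
t 23.7 pos [528.  185.4 249.5] x [-0.  0. -1.] z [-0.074 -0.997  0.   ] jaw yaw -94.2 F [-0.3 -0.3 -0.7] gap 85.2 j [ 14.   1.  91.   0.  88. 108.]
```

View pics/A_w.png

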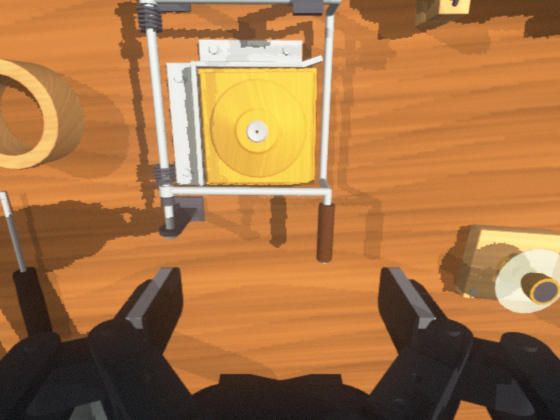

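View pics/A_s.png

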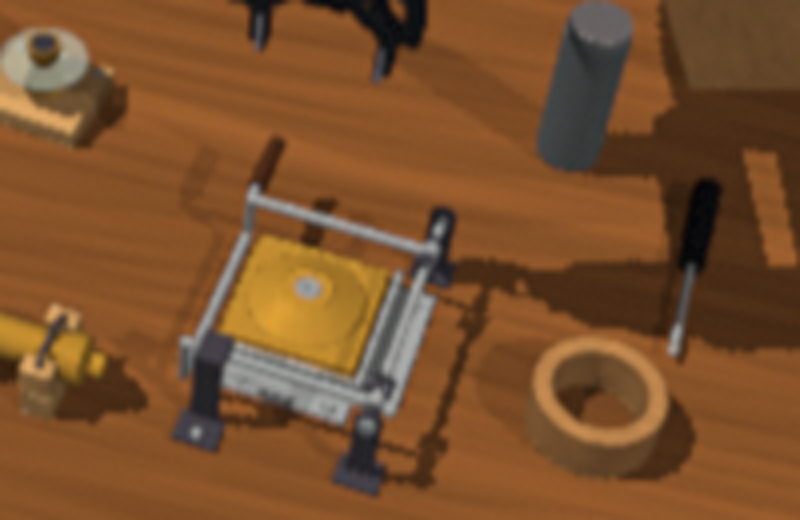

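```bash
python3 -c "
import cv2
im=cv2.imread('pics/A_w.png')
cv2.imwrite('pics/A_c.png',cv2.resize(im[0:210,140:350],None,fx=2.85,fy=2.85,interpolation=cv2.INTER_CUBIC))"
```

```text
(no output)
```

View pics/A_c.png

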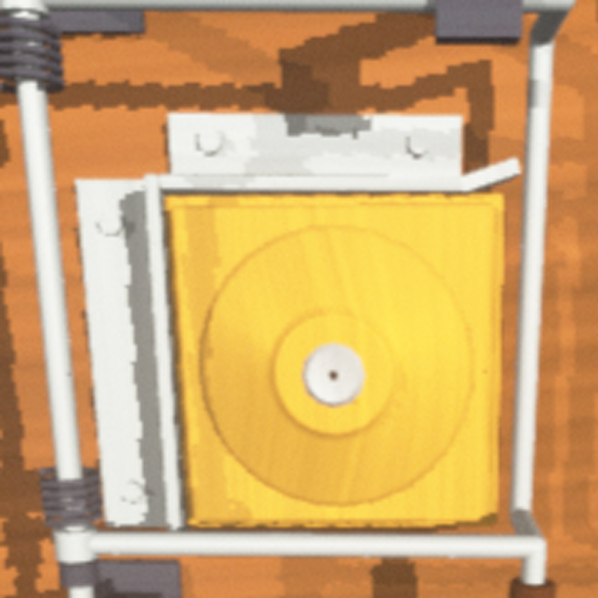

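```bash
python3 - <<'E'
from h import *
m=vision.camera_model('wrist'); m['world_to_cam']=np.load('m5.npy')
T=m['world_to_cam'];print('cam',-T[:3,:3].T@T[:3,3])
A=lambda x,y,z: ray(m,140+x/2.85,y/2.85,z)[:2]
def ang(a,b): d=b-a; return np.degrees(np.arctan2(d[1],d[0])).round(2)
def show(n,a,b): print(n,a.round(1),b.round(1),ang(a,b),np.linalg.norm(a-b).round(1))
show('rear',A(158,192,26),A(181,526,26))
show('foot left',A(166,196,22),A(188,524,22))
show('side',A(165,190,26),A(460,190,26))
show('foot top',A(166,196,22),A(503,196,22))
show('foot right',A(503,196,22),A(497,520,22))
print('hole',A(333,375,46))
im=cv2.imread('pics/A_w.png'); print(im[110,195:215].tolist()); print(im[60:75,250].tolist())
E
```

```text
cam [604.61877292 179.04709557 383.11647007]
rear [638.6 259.6] [520.9 268.6] 175.63 118.1
foot left [637.5 257.9] [520.5 266.8] 175.66 117.3
side [639.  257.1] [631.5 156.1] -94.27 101.2
foot top [637.5 257.9] [628.8 141.1] -94.27 117.2
foot right [628.8 141.1] [513.2 148.2] 176.46 115.8
hole [574.48855493 204.02667274]
[[231, 237, 236], [234, 239, 238], [230, 235, 235], [199, 207, 210], [128, 139, 149], [73, 102, 127], [60, 109, 142], [68, 144, 196], [79, 190, 241], [84, 212, 250], [84, 215, 251], [86, 209, 249], [82, 197, 245], [80, 193, 242], [78, 190, 241], [76, 189, 239], [77, 185, 237], [74, 167, 222], [70, 148, 200], [71, 175, 230]]
[[230, 234, 234], [213, 220, 221], [234, 238, 238], [235, 240, 239], [232, 237, 237], [224, 229, 230], [183, 192, 194], [96, 118, 138], [75, 147, 194], [81, 199, 246], [87, 219, 252], [85, 214, 251], [84, 204, 248], [86, 211, 250], [87, 215, 251]]
```

```bash
python3 -m jog '[[[-0.04,0.0,0.03],[0,0,0],1],[[-0.08,-0.04,0.03],[0,0,0],1],[[-0.11,-0.08,0.03],[0,0,0],1],[[-0.11,-0.12,0.03],[0,0,0],1],[[-0.11,-0.12,0.03],[0,0,0],1]]'; python3 -c "
from h import *
cv2.imwrite('pics/B_t.png',vision.snapshot('top')[:,:,::-1])
a=cv2.imread('pics/a_top.png');b=cv2.imread('pics/B_t.png')
for n,(x0,y0,x1,y1) in dict(tape=(80,160,132,212),can=(92,278,145,315),driver=(78,212,100,292)).items(): print(n,cv2.absdiff(a[y0:y1,x0:x1],b[y0:y1,x0:x1]).mean())"
```

```text
time: 24.22
tool_pos: [414.7, 62.1, 279.3]
tcp_rot: [2.1, 89.9, -92.2]
ft_force: [0.5, -0.4, 0.3]
finger_gap: 85.2
tape 5.363288954635109
can 41.966853646098926
driver 12.162121212121212
```

View pics/B_t.png

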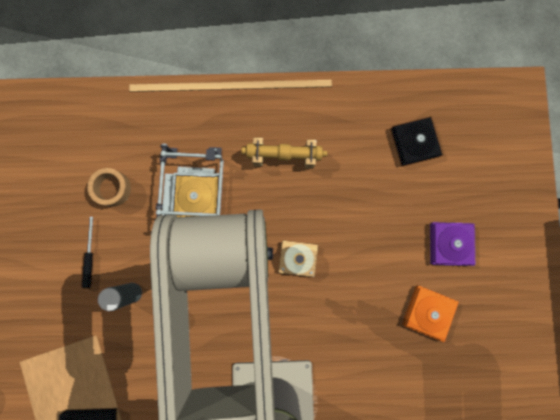

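```bash
python3 -c "
from bench import order
print(order.hand_in())"
```

```text
the job is handed in; nothing more can be done
None
```

The brass foot is seated against both fences and the bail is shut and held under the keeper hook. I handed the job in at about 24 s of the 72 s allowed.

**What I did:** I pushed the foot flat with the open fingers, through the gap between the candle-cup block and the column. I pressed it against the rear fence at about 17 N, then against the side fence at about 38 N. Then I swung the bail down by its handle until I felt the stop, shifted it sideways to the end of its travel, let it up and released it.

**Last checks:**
- **Latch:** before letting go, an upward pull of about 15 N on the handle was resisted by the hook. After release the bail stayed shut in the wrist and scene views.
- **Foot:** its centre measured (574.5, 204.0) after latching, against an estimated seat of (575, 204.3), with its sides parallel to the fences. The raw edges showed 1.4 to 1.8 mm of gap. About 1.35 mm of that is measuring error, since the foot's known 120 mm width also read short. I could not confirm the last 0.5 mm at the rear fence.
- **Bystanders and obstacles:** the tape roll, spray can and screwdriver sit at the same pixels as at the start. The pixel comparison did show a large difference at the can, which I put down to the arm's shadow. I saw no contact with the block or the column.

**Things that did not go cleanly:**
- During one push the fingertips pressed down with about 17 N, apparently resting on the foot's step. I backed off and lowered them.
- In the side press the tool read about 28 N upward as well, so the foot was being pressed down there too. It was never lifted.
- The handle slipped a few millimetres in the grip during the sideways shift, so I raised the grip force to 80 N.

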